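# Unlock the medicine-tray divider bars and stack them to air

### The arm

A 6-joint arm with a two-finger parallel gripper is mounted at the origin on the work surface. World frame = base frame: x ahead of the robot, y to its left, z up, the work surface at z = 0. Lengths are in mm, angles in rad, forces in N, time in s.
With the tool pointing down it reaches from about 350 to 875 mm from the base axis. Payload 4.2 kg.
Tool frame: the origin (TCP) lies midway between the tips of the shut fingers; the grasp point (between the pads) lies 19 mm behind it (arm.tcp_to_grasp is the distance from the TCP to the grasp point, in mm); z points along the fingers, y is the line along which they close (so a half turn about z gives the same grasp; the last joint's range is limited). The gripper opens to 85 mm and grips with 20 to 120 N. Pads are 22 mm wide; open, the fingers measure 114 mm over their backs; the gripper's body (76 mm by 85 mm) begins 54 mm behind the grasp point. The pads swing forward as they close: fully open they stand 13 mm farther back than shut.
Start: joints at [-0.957, 0.385, 0.008, 0, -1.194, -0.259], TCP at [217.141, -586.045, 231.312] pointing down, gripper open.
Joint ranges: [-3.14, 3.14], [-1.21, 2.06], [-1.07, 1.41], [-3.16, 2.05], [-2.99, -0.16], [-3.1, 3.1]. Speed limits (rad/s): [2.79, 2.79, 3.14, 3.14, 3.14, 3.14].

### API

Orientations are given as a unit quaternion [x, y, z, w].
In Python, from bench import arm gives the robot as it stands.
- The arm moves only by the tool arm_command, never from a script. Its argument "rows" is a list of rows, each a list of 2 entries, a list of its own where there are three numbers: the shift along the tool's x, y, z as a fraction of full scale, then the turn, a rotation vector about the tool's x, y, z as a fraction of full scale. In form: [[[x, y, z], [wx, wy, wz]], ...]. A call has 1 to 5 rows; each row is the pose to reach, as a shift and turn from the pose commanded when the call began, along the tool's axes at that moment, turning the shorter way round; what a row does not reach only later rows make up. Full scale, the value 1, is 0.25 m for a shift and 180 degrees for a turn. A row lasts 1/10 s, in which the tool goes at most 50 mm and 8.59 degrees, less where a joint would pass 70% of its speed; a pose out of reach is approached as far as the arm can. A call with a number of a shift or a turn outside -1 to 1 is refused whole. A call with a gripper value outside its range is refused whole. "grip" is the opening, from 0 (shut) to 1 (fully open), set as the call begins (left out, the last holds). The fingers move at their own pace and stop on an object; the grip force is fixed at half the most. Time passes only in rows, so rows that repeat a pose let the fingers close. It gives the time, the measured TCP pose, the force, the opening and the grip force at its end, in the units of the state.
- arm.read_state(): the state, without advancing time (a new reading comes with each control period).
- arm.get_image(name): name is "side" or "top" or "wrist"; returns (picture, depth): 420x560x3 uint8, blue, green, red; 420x560 float32, mm along the optical axis (not along the pixel's ray), 0 where there is no reading.
- arm.camera_info(name): a dict with "fx", "fy", "cx", "cy" (pixels), "k1" (the pictures are not rectified: a ray, as slopes to the right and down, at radius r is drawn at 1 + k1 r^2 times it, then the intrinsics apply), "extrinsics" (4x4, takes a point from camera to world coordinates). Camera axes: x right, y down, z forward; pixel columns grow to the right and rows downward; lengths in mm; the calibration is good to about 2 mm. A picture is of the moment at which its call begins: read the wrist's pose just before it. camera_info takes no time and is no camera call; for the wrist camera it gives the pose at the moment of the call.
- arm.job_done(): hands the job in; it is judged then, once.
Trained networks look in the newest picture that a camera, given by its name, has taken for a name from the list of things; names that differ only in an ending like _2 or _b are one class to them, and where a whole thing is asked for, a point or a joint stands for the part that bears it (a point fixed in the world has none). Each returns a list of dicts, best first, with "score" (0 to 1); they miss things now and then, are a little off and sometimes report something else, mostly with a low value. They report only what shows in the picture. A call takes as long as a camera call. They do not tell look-alikes from the thing itself.
- arm.spot_in(camera, query): "position" ([column, row] in pixels, amid what is visible of it).
The state is a dict: "clock": time; "joints": joint angles; "joint_vel": joint speeds; "joint_efforts": joint torques, N m; "position": TCP position; "ee_rot": TCP orientation; "contact_force": force on the tool from outside, world axes, zero at the start; "wrist_torque": the same for the moment, N m; "gripper_width": finger opening in mm; "grasp_force": force on a finger pad.
Only numpy, scipy, OpenCV 4.12 (cv2) and the standard library are available. Lean on these libraries where they do the work, as an engineer would, in place of code of your own. Each camera call takes 0.05 s, during which the arm holds its last target. There are 200 camera calls.

### The job

Lay the adjustable wrench flat over the brass hex head on the storage board, roll its worm until the jaws just fit the hex, and with it turn the hex counterclockwise (seen from above) as far as it goes, so that the red rail draws back and frees the wooden divider bars. Then stack every bar crosswise on the white pad: the first pair on its two blue lines, the next pair across them at the same spacing, and so on, two to a layer, ends even. Lay the wrench back lengthwise on its black mat, jaws pointing the same way as before, and leave the bottle, jar and carton alone.

Things in the scene. Friction and masses are not known exactly. Their poses are not given: they have to be found in the camera images.
- board: Fixed plywood board, 220 x 460 x 12 mm. Origin under its centre (table level); x away from the robot at yaw 0. Carries the hex (at x +20, y -125), a green gear case 22 mm high (x +62..+108, y -175..-75), the red rail, and the bars: lengthwise along its x, centres about x -15, 48 mm apart from y -30 to +210.
- bolt_head (a point): Centre of the foot of the brass hex head, on the board's top; turns with the hex. The hex is 32 mm across flats, 37 across corners, 20 mm high. With joint bolt at 0 one pair of flats is parallel to the board's x axis.
- bolt (a joint): Angle of the hex (rad): starts near 0, grows counterclockwise seen from above, stop at 1.2. It turns stiffly (about 0.2 N m) and stays where it is left. It drives the rail 32 mm per rad. Fully turned means over 1.0.
- rail_edge (a point): Middle of the lower near edge of the red locking rail: 30 mm wide (x), 284 long (y), 8 thick, underside 25 mm and top 33 mm above the board's top. At first it overhangs the far ends of the bars, so they cannot be lifted; it moves along the board's +x as the hex turns and cannot be pulled by hand.
- wrench: Adjustable wrench, 234 mm, 0.43 kg, lying flat. Origin on its underside, at the centre of a 32 mm hex held against the fixed jaw; x towards the jaw tips, z up. Jaws x -24..+16, z 0..18; fixed jaw y +16..+34, its face at y +16. Head x -66..-24, y -30..+34, z 0..18. Handle x -66..-218, 24 mm wide (blue sleeve 26.5), z 3..15. Centre of mass near x -75.
- wrench_grip (a point): Point on the handle, x -110, y 0, z 9 mm in the wrench frame: a place to grip across it. Laid on the board around the hex with the handle towards the robot, the wrench lies stably by itself.
- jaw (a joint): How far the movable jaw has closed (m): the gap between the jaw faces is 0.044 - this value; the gap is 0.040 to 0.048 at the start. The movable jaw (16 mm wide) has its face at wrench y = +16 mm - gap. Driven only by the worm: 0.002 x worm angle. Over 38 mm it passes over the hex at any yaw. Just fitting the 32 mm hex means a gap of 32 to 34.5 mm, a value over 0.0095.
- worm (a joint): Angle of the worm (rad). Grows when its top is rolled towards the jaw tips (wrench +x), which closes the jaws by 2 mm per rad. It keeps its place (friction about 0.04 N m, some 4 N at its rim).
- worm_axis (a point): Centre of the worm: knurled brass roller, radius 11 mm, 22 long, axis along wrench y, at x -44, y -6, z +12 in the wrench frame. Its top is 23 mm above the wrench's underside, 5 mm proud of the head. Press on its top (8 to 20 N; it slips under a lighter press) with closed fingertips and drag along wrench x, in strokes of some 12 mm centred on it; 11 mm is 1 rad.
- mat: Black rubber mat with yellow edges, flush on the table (1 mm, no resistance), 270 (x) x 110 (y) mm; origin at its centre. The wrench lies on it at the start along its x, jaws to +x, and belongs there at the end: wrench_grip within 50 mm (x) and 35 mm (y) of the mat's centre.
- pad: Fixed white pad, 140 x 140 x 12 mm; origin under its centre, top 12 mm above. Two blue lines run along its x at y +36 and -36 mm: the places of the first pair of bars. Second layer along the pad's y at x +36 and -36 mm; third again as the first.
- syrup: Amber bottle, 56 mm across, 130 mm high; bystander.
- jar: White jar, 60 mm across, 75 mm high; bystander.
- carton: White and red carton 70 x 110 x 60 mm; bystander.
- bar1: Wooden divider bar, 120 x 22 x 22 mm, 45 g, any long face may be down; origin at its centre (11 mm above what it lies on), x along its length. Starts locked on the board; may be absent (None).
- bar2: Wooden divider bar, 120 x 22 x 22 mm, 45 g, any long face may be down; origin at its centre (11 mm above what it lies on), x along its length. Starts locked on the board; may be absent (None).
- bar3: Wooden divider bar, 120 x 22 x 22 mm, 45 g, any long face may be down; origin at its centre (11 mm above what it lies on), x along its length. Starts locked on the board; may be absent (None).
- bar4: Wooden divider bar, 120 x 22 x 22 mm, 45 g, any long face may be down; origin at its centre (11 mm above what it lies on), x along its length. Starts locked on the board; may be absent (None).
- bar5: Wooden divider bar, 120 x 22 x 22 mm, 45 g, any long face may be down; origin at its centre (11 mm above what it lies on), x along its length. Starts locked on the board; may be absent (None).
- bar6: Wooden divider bar, 120 x 22 x 22 mm, 45 g, any long face may be down; origin at its centre (11 mm above what it lies on), x along its length. Starts locked on the board; may be absent (None).
Not all that is in view belongs to the job. There is more than one size of the wrench; the job needs the larger.

How it is judged (in metres and radians):
On the way, in this order (a step that is already met when the one before it is completed fails the run):
1. the wrench lies over the hex with its jaws rolled in to just fit it (gap under 34.5 mm) (horizontal distance between wrench and bolt_head below 0.012 m and z of wrench in the frame of board below 0.022 m and value of joint jaw above 0.0095 m), for 0.2 s.
2. the wrench, on the hex, has turned it over 1.0 rad (horizontal distance between wrench and bolt_head below 0.012 m and value of joint jaw above 0.0075 m and value of joint bolt above 1 rad), for 0.2 s.
At the end, for the whole second after the job is handed in: Every bar lies in the tower: layers 1 and 3 along the pad's x at y +-36 mm, layer 2 along its y at x +-36 mm (12 mm sideways, 16 lengthwise, 0.17 rad); hex over 0.95 rad; wrench flat, still, lengthwise (0.3 rad) on its mat, grip within 50 mm (x), 35 (y) of its centre, jaws to +x (((z of bar1 in the frame of pad between 0.017 and 0.029 m and angle between the x axis of bar1 and the x axis of pad, either way round below 0.17 rad and x of bar1 in the frame of pad between -0.016 and 0.016 m and y of bar1 in the frame of pad between 0.024 and 0.048 m) or (z of bar1 in the frame of pad between 0.017 and 0.029 m and angle between the x axis of bar1 and the x axis of pad, either way round below 0.17 rad and x of bar1 in the frame of pad between -0.016 and 0.016 m and y of bar1 in the frame of pad between -0.048 and -0.024 m) or (z of bar1 in the frame of pad between 0.039 and 0.051 m and angle between the x axis of bar1 and the y axis of pad, either way round below 0.17 rad and y of bar1 in the frame of pad between -0.016 and 0.016 m and x of bar1 in the frame of pad between 0.024 and 0.048 m) or (z of bar1 in the frame of pad between 0.039 and 0.051 m and angle between the x axis of bar1 and the y axis of pad, either way round below 0.17 rad and y of bar1 in the frame of pad between -0.016 and 0.016 m and x of bar1 in the frame of pad between -0.048 and -0.024 m) or (z of bar1 in the frame of pad between 0.061 and 0.073 m and angle between the x axis of bar1 and the x axis of pad, either way round below 0.17 rad and x of bar1 in the frame of pad between -0.016 and 0.016 m and y of bar1 in the frame of pad between 0.024 and 0.048 m) or (z of bar1 in the frame of pad between 0.061 and 0.073 m and angle between the x axis of bar1 and the x axis of pad, either way round below 0.17 rad and x of bar1 in the frame of pad between -0.016 and 0.016 m and y of bar1 in the frame of pad between -0.048 and -0.024 m)) and linear speed of each of bar1, bar2, bar3, bar4, bar5, bar6, wrench below 0.02 m/s and ((z of bar2 in the frame of pad between 0.017 and 0.029 m and angle between the x axis of bar2 and the x axis of pad, either way round below 0.17 rad and x of bar2 in the frame of pad between -0.016 and 0.016 m and y of bar2 in the frame of pad between 0.024 and 0.048 m) or (z of bar2 in the frame of pad between 0.017 and 0.029 m and angle between the x axis of bar2 and the x axis of pad, either way round below 0.17 rad and x of bar2 in the frame of pad between -0.016 and 0.016 m and y of bar2 in the frame of pad between -0.048 and -0.024 m) or (z of bar2 in the frame of pad between 0.039 and 0.051 m and angle between the x axis of bar2 and the y axis of pad, either way round below 0.17 rad and y of bar2 in the frame of pad between -0.016 and 0.016 m and x of bar2 in the frame of pad between 0.024 and 0.048 m) or (z of bar2 in the frame of pad between 0.039 and 0.051 m and angle between the x axis of bar2 and the y axis of pad, either way round below 0.17 rad and y of bar2 in the frame of pad between -0.016 and 0.016 m and x of bar2 in the frame of pad between -0.048 and -0.024 m) or (z of bar2 in the frame of pad between 0.061 and 0.073 m and angle between the x axis of bar2 and the x axis of pad, either way round below 0.17 rad and x of bar2 in the frame of pad between -0.016 and 0.016 m and y of bar2 in the frame of pad between 0.024 and 0.048 m) or (z of bar2 in the frame of pad between 0.061 and 0.073 m and angle between the x axis of bar2 and the x axis of pad, either way round below 0.17 rad and x of bar2 in the frame of pad between -0.016 and 0.016 m and y of bar2 in the frame of pad between -0.048 and -0.024 m)) and ((z of bar3 in the frame of pad between 0.017 and 0.029 m and angle between the x axis of bar3 and the x axis of pad, either way round below 0.17 rad and x of bar3 in the frame of pad between -0.016 and 0.016 m and y of bar3 in the frame of pad between 0.024 and 0.048 m) or (z of bar3 in the frame of pad between 0.017 and 0.029 m and angle between the x axis of bar3 and the x axis of pad, either way round below 0.17 rad and x of bar3 in the frame of pad between -0.016 and 0.016 m and y of bar3 in the frame of pad between -0.048 and -0.024 m) or (z of bar3 in the frame of pad between 0.039 and 0.051 m and angle between the x axis of bar3 and the y axis of pad, either way round below 0.17 rad and y of bar3 in the frame of pad between -0.016 and 0.016 m and x of bar3 in the frame of pad between 0.024 and 0.048 m) or (z of bar3 in the frame of pad between 0.039 and 0.051 m and angle between the x axis of bar3 and the y axis of pad, either way round below 0.17 rad and y of bar3 in the frame of pad between -0.016 and 0.016 m and x of bar3 in the frame of pad between -0.048 and -0.024 m) or (z of bar3 in the frame of pad between 0.061 and 0.073 m and angle between the x axis of bar3 and the x axis of pad, either way round below 0.17 rad and x of bar3 in the frame of pad between -0.016 and 0.016 m and y of bar3 in the frame of pad between 0.024 and 0.048 m) or (z of bar3 in the frame of pad between 0.061 and 0.073 m and angle between the x axis of bar3 and the x axis of pad, either way round below 0.17 rad and x of bar3 in the frame of pad between -0.016 and 0.016 m and y of bar3 in the frame of pad between -0.048 and -0.024 m)) and ((z of bar4 in the frame of pad between 0.017 and 0.029 m and angle between the x axis of bar4 and the x axis of pad, either way round below 0.17 rad and x of bar4 in the frame of pad between -0.016 and 0.016 m and y of bar4 in the frame of pad between 0.024 and 0.048 m) or (z of bar4 in the frame of pad between 0.017 and 0.029 m and angle between the x axis of bar4 and the x axis of pad, either way round below 0.17 rad and x of bar4 in the frame of pad between -0.016 and 0.016 m and y of bar4 in the frame of pad between -0.048 and -0.024 m) or (z of bar4 in the frame of pad between 0.039 and 0.051 m and angle between the x axis of bar4 and the y axis of pad, either way round below 0.17 rad and y of bar4 in the frame of pad between -0.016 and 0.016 m and x of bar4 in the frame of pad between 0.024 and 0.048 m) or (z of bar4 in the frame of pad between 0.039 and 0.051 m and angle between the x axis of bar4 and the y axis of pad, either way round below 0.17 rad and y of bar4 in the frame of pad between -0.016 and 0.016 m and x of bar4 in the frame of pad between -0.048 and -0.024 m) or (z of bar4 in the frame of pad between 0.061 and 0.073 m and angle between the x axis of bar4 and the x axis of pad, either way round below 0.17 rad and x of bar4 in the frame of pad between -0.016 and 0.016 m and y of bar4 in the frame of pad between 0.024 and 0.048 m) or (z of bar4 in the frame of pad between 0.061 and 0.073 m and angle between the x axis of bar4 and the x axis of pad, either way round below 0.17 rad and x of bar4 in the frame of pad between -0.016 and 0.016 m and y of bar4 in the frame of pad between -0.048 and -0.024 m)) and ((z of bar5 in the frame of pad between 0.017 and 0.029 m and angle between the x axis of bar5 and the x axis of pad, either way round below 0.17 rad and x of bar5 in the frame of pad between -0.016 and 0.016 m and y of bar5 in the frame of pad between 0.024 and 0.048 m) or (z of bar5 in the frame of pad between 0.017 and 0.029 m and angle between the x axis of bar5 and the x axis of pad, either way round below 0.17 rad and x of bar5 in the frame of pad between -0.016 and 0.016 m and y of bar5 in the frame of pad between -0.048 and -0.024 m) or (z of bar5 in the frame of pad between 0.039 and 0.051 m and angle between the x axis of bar5 and the y axis of pad, either way round below 0.17 rad and y of bar5 in the frame of pad between -0.016 and 0.016 m and x of bar5 in the frame of pad between 0.024 and 0.048 m) or (z of bar5 in the frame of pad between 0.039 and 0.051 m and angle between the x axis of bar5 and the y axis of pad, either way round below 0.17 rad and y of bar5 in the frame of pad between -0.016 and 0.016 m and x of bar5 in the frame of pad between -0.048 and -0.024 m) or (z of bar5 in the frame of pad between 0.061 and 0.073 m and angle between the x axis of bar5 and the x axis of pad, either way round below 0.17 rad and x of bar5 in the frame of pad between -0.016 and 0.016 m and y of bar5 in the frame of pad between 0.024 and 0.048 m) or (z of bar5 in the frame of pad between 0.061 and 0.073 m and angle between the x axis of bar5 and the x axis of pad, either way round below 0.17 rad and x of bar5 in the frame of pad between -0.016 and 0.016 m and y of bar5 in the frame of pad between -0.048 and -0.024 m)) and ((z of bar6 in the frame of pad between 0.017 and 0.029 m and angle between the x axis of bar6 and the x axis of pad, either way round below 0.17 rad and x of bar6 in the frame of pad between -0.016 and 0.016 m and y of bar6 in the frame of pad between 0.024 and 0.048 m) or (z of bar6 in the frame of pad between 0.017 and 0.029 m and angle between the x axis of bar6 and the x axis of pad, either way round below 0.17 rad and x of bar6 in the frame of pad between -0.016 and 0.016 m and y of bar6 in the frame of pad between -0.048 and -0.024 m) or (z of bar6 in the frame of pad between 0.039 and 0.051 m and angle between the x axis of bar6 and the y axis of pad, either way round below 0.17 rad and y of bar6 in the frame of pad between -0.016 and 0.016 m and x of bar6 in the frame of pad between 0.024 and 0.048 m) or (z of bar6 in the frame of pad between 0.039 and 0.051 m and angle between the x axis of bar6 and the y axis of pad, either way round below 0.17 rad and y of bar6 in the frame of pad between -0.016 and 0.016 m and x of bar6 in the frame of pad between -0.048 and -0.024 m) or (z of bar6 in the frame of pad between 0.061 and 0.073 m and angle between the x axis of bar6 and the x axis of pad, either way round below 0.17 rad and x of bar6 in the frame of pad between -0.016 and 0.016 m and y of bar6 in the frame of pad between 0.024 and 0.048 m) or (z of bar6 in the frame of pad between 0.061 and 0.073 m and angle between the x axis of bar6 and the x axis of pad, either way round below 0.17 rad and x of bar6 in the frame of pad between -0.016 and 0.016 m and y of bar6 in the frame of pad between -0.048 and -0.024 m)) and value of joint bolt above 0.95 rad and x of wrench_grip in the frame of mat between -0.05 and 0.05 m and y of wrench_grip in the frame of mat between -0.035 and 0.035 m and height (world z) of wrench_grip below 0.02 m and angle between the x axis of wrench and the x axis of mat, either way round below 0.3 rad and x of wrench in the frame of mat above 0.03 m); the robot touches nothing.
It fails at once if the syrup is pushed over 40 mm away (distance of syrup from where it was at the start of the episode above 0.04 m).
It fails at once if the jar is pushed over 40 mm away (distance of jar from where it was at the start of the episode above 0.04 m).
It fails at once if the carton is pushed over 40 mm away (distance of carton from where it was at the start of the episode above 0.04 m).
Of bar1, bar2, bar3, bar4, bar5, bar6 only 4 to 6 are there at a start; the rules pass over those that are not, and their reading is None.
At some moment in a run one of wrench may be knocked a few centimetres aside while the robot is not near it.
Once in a run the grip may slacken for a moment while it holds something.
It also fails if it takes over 210 s, if anything falls off the work surface, if the arm or the gripper's body presses on something with over 40 N, if the wrist force passes 120 N, or if a joint passes its speed limit or range.

## Working session

There is one attempt and no reset: what is moved stays moved. The work goes in short steps, Python scripts to look and compute and a tool call to move; the robot and the scene stay as the last step left them, time stands still between calls to the robot, and variables do not carry over. Pictures are saved under pics/ and viewed, at most 14 in all, crops included, and the job is handed in when it is done.

Besides the shell and the picture viewer there is one more tool, called by a JSON object that holds its "fn" and its "kwargs", one argument or row to a line. arm_command: Moves the arm, as the interface text tells. Shift numbers are shares of 0.25 m and turn numbers shares of 180 degrees, none past 1 either way. Its arguments: {"type":"object","properties":{"rows":{"type":"array","items":{"type":"array"}},"grip":{"type":"number"}},"required":["rows"]}

```bash
mkdir -p pics; ls; cat > h.py <<'E'
import numpy as np, cv2
from bench import arm
from scipy.spatial.transform import Rotation as R
def pix2world(cam,u,v,z=None,d=None,ci=None):
    c=ci or arm.camera_info(cam); K=np.array([[c['fx'],0,c['cx']],[0,c['fy'],c['cy']],[0,0,1.]])
    p=cv2.undistortPoints(np.array([[[u,v]]],float),K,np.array([c['k1'],0,0,0.]))[0,0]
    # model: drawn = ray*(1+k1 r^2), same as OpenCV
    E=np.array(c['extrinsics']); ray=np.array([p[0],p[1],1.])
    if d is None:
        w=E[:3,:3]@ray; d=(z-E[2,3])/w[2]
    return E[:3,:3]@(ray*d)+E[:3,3]
def world2pix(cam,P,ci=None):
    c=ci or arm.camera_info(cam);E=np.array(c['extrinsics']);q=np.linalg.inv(E)@np.append(P,1)
    s=q[:2]/q[2];s=s*(1+c['k1']*(s@s));return np.array([c['fx']*s[0]+c['cx'],c['fy']*s[1]+c['cy']])
def st():
    s=arm.read_state();Rm=R.from_quat(s['ee_rot']).as_matrix()
    print('t',round(s['clock'],2),'p',np.round(s['position'],1),'x',np.round(Rm[:,0],3),'y',np.round(Rm[:,1],3),'z',np.round(Rm[:,2],3),'F',np.round(s['contact_force'],1),'w',round(s['gripper_width'],1),'gf',round(s['grasp_force'],1),'j6',np.round(s['joints'],2))
    return s
E
cat > a.py <<'E'
from h import *
s=st()
for n in ['top','side']:
    im,d=arm.get_image(n); cv2.imwrite(f'pics/{n}0.png',im); np.save(f'{n}d.npy',d)
    c=arm.camera_info(n); print(n,{k:(np.round(v,3).tolist() if k=='extrinsics' else v) for k,v in c.items()})
    for q in ['board','bolt_head','rail_edge','wrench','wrench_grip','worm_axis','mat','pad','bar1','syrup','jar','carton']:
        r=arm.spot_in(n,q)
        for e in r[:7 if q=='bar1' else 3]:
            u,v=e['position']; dd=d[int(round(v)),int(round(u))]
            print(q,round(e['score'],2),np.round([u,v],1),np.round(pix2world(n,u,v,d=dd),0) if dd>0 else None)
E
python3 a.py
```

```text
pics
t 0.0 p [ 217.  -585.5  230.2] x [-0.938 -0.347  0.   ] y [-0.347  0.938  0.002] z [-0.001  0.002 -1.   ] F [-0.  -0.7  0.3] w 85.0 gf 0.0 j6 [-0.96  0.39  0.01 -0.   -1.19 -0.26]
top {'fx': 444.18597974779885, 'fy': 444.18597974779885, 'cx': 281.2816318403769, 'cy': 218.0655969270594, 'k1': -0.1438524791690248, 'extrinsics': [[-0.007, -0.991, 0.131, 298.469], [-1.0, 0.011, 0.028, -18.733], [-0.029, -0.131, -0.991, 1308.384], [0.0, 0.0, 0.0, 1.0]]}
board 0.84 [309.2 188.2] [554. -65.  35.]
bolt_head 0.55 [336.5 188.9] [ 552. -146.   29.]
bolt_head 0.48 [272.7 198.7] [524.  41.  36.]
rail_edge 0.94 [267.  177.9] [585.  57.  42.]
wrench 0.73 [389.2 294.6] [ 243. -294.   12.]
wrench 0.72 [422.9 205.9] [ 501. -403.   17.]
wrench 0.27 [241.6 200.2] [522. 133.  31.]
wrench_grip 0.66 [390.5 295.4] [ 241. -298.   11.]
wrench_grip 0.59 [420.2 206.2] [ 499. -393.   23.]
wrench_grip 0.45 [312.8 191.6] [546. -76.  21.]
worm_axis 0.58 [424.1 199.3] [ 519. -405.   26.]
worm_axis 0.52 [334.9 184.4] [ 565. -141.   33.]
worm_axis 0.34 [156.4 200.2] [528. 393.  17.]
mat 0.79 [413.3 224.9] [ 447. 
[... 968 characters left out ...]
  21.]
wrench 0.6 [395.1 178.3] [ 171. -291.   15.]
wrench_grip 0.82 [296.7 156.9] [ 498. -388.   13.]
wrench_grip 0.64 [397.2 181.4] [ 165. -273.   15.]
wrench_grip 0.54 [259.1 188.8] [ 572. -143.   31.]
mat 0.64 [304.8 163.4] [ 468. -373.   -2.]
pad 0.79 [223.6 348.1] [518. 413.  10.]
bar1 0.92 [252.2 252.3] [523. 144.  33.]
bar1 0.78 [268.8 206.7] [522. -50.  36.]
bar1 0.77 [251.8 265.1] [513. 188.  32.]
bar1 0.7 [260.9 229.7] [521.  54.  35.]
bar1 0.68 [257.8 243.4] [521.  95.  22.]
bar1 0.56 [265.6 219.5] [521.   2.  30.]
jar 0.6 [168.8 222.9] [753.  99.  63.]
carton 0.74 [232.6 234.8] [583. 101.  47.]
carton 0.63 [144.2 265.3] [749. 256.  59.]
carton 0.43 [225.2 348.3] [514. 413.  11.]
```

```bash
python3 -c "
import cv2;im=cv2.imread('pics/top0.png');cv2.imwrite('pics/top0b.png',cv2.resize(im[90:330,110:510],(800,480),interpolation=cv2.INTER_CUBIC))"
```

```text
(no output)
```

View pics/top0b.png

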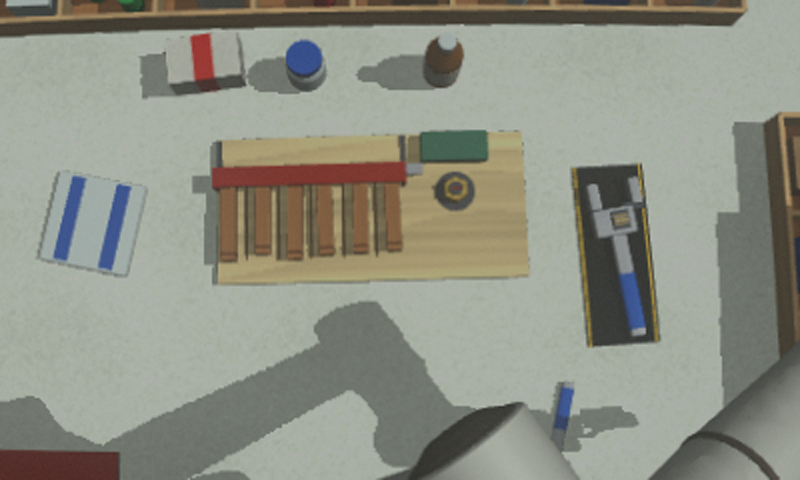

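```bash
cat >> h.py <<'E'
def project(cam,mask,z,ci=None):
    vs,us=np.nonzero(mask);c=ci or arm.camera_info(cam);K=np.array([[c['fx'],0,c['cx']],[0,c['fy'],c['cy']],[0,0,1.]])
    p=cv2.undistortPoints(np.stack([us,vs],1)[:,None].astype(float),K,np.array([c['k1'],0,0,0.]))[:,0]
    E=np.array(c['extrinsics']);w=np.c_[p,np.ones(len(p))]@E[:3,:3].T
    return (E[:3,3]+w*((z-E[2,3])/w[:,2])[:,None])[:,:2]
def plan(pos,psi,s=None,p0=None,psi0=None):
    """fractions to go to TCP pos with tool yaw psi (tool x=-(cos,sin), z down), corrects tilt"""
    if p0 is None:
        s=s or arm.read_state();R0=R.from_quat(s['ee_rot']).as_matrix();p0=np.array(s['position'])
    else: R0=mk(psi0)
    R1=mk(psi);v=R0.T@(np.array(pos,float)-p0)/250;w=R.from_matrix(R0.T@R1).as_rotvec()/np.pi
    print('shift',np.round(v,3),'turn',np.round(w,3),'| psi0',round(np.arctan2(-R0[1,0],-R0[0,0]),3))
def mk(psi):
    c,s=np.cos(psi),np.sin(psi);return np.array([[-c,-s,0],[-s,c,0],[0,0,-1.]])
E
cat > b.py <<'E'
from h import *
im=cv2.imread('pics/top0.png');hsv=cv2.cvtColor(im,cv2.COLOR_BGR2HSV);H,S,V=[hsv[...,i].astype(int) for i in range(3)]
def rect(name,mask,z,roi):
    m=np.zeros(mask.shape,np.uint8);y0,y1,x0,x1=roi;m[y0:y1,x0:x1]=mask[y0:y1,x0:x1]
    m=cv2.morphologyEx(m,cv2.MORPH_CLOSE,np.ones((3,3)))
    n,l,stt,_=cv2.connectedComponentsWithStats(m);k=1+np.argmax(stt[1:,4]);P=project('top',l==k,z)
    r=cv2.minAreaRect(P.astype(np.float32));print(name,stt[k,4],np.round(r[0],1),np.round(r[1],1),round(r[2],1));return l==k
rect('pad',(V>150)&(S<60)|((H>100)&(H<130)&(S>100)),12,(172,232,125,186))
rect('board',(H>10)&(H<30)&(S>50)&(V>90)|((H<8)|(H>172))&(S>120),12,(150,235,215,378))
rect('rail',((H<6)|(H>172))&(S>150),45,(165,190,205,320))
rect('gear',(H>60)&(H<90)&(S>70),34,(150,175,310,360))
rect('matdark',(V<60),1,(170,266,390,442))
rect('matyel',(H>20)&(H<32)&(S>120)|(V<60),1,(165,266,390,442))
for q,uv in [('hex',(336.5,184.5))]: print(q,pix2world('top',*uv,z=32))
c=arm.camera_info('wrist');print(c['fx'],np.round(c['extrinsics'],3).tolist())
plan([470,-370,330],0.19); plan([470,-370,330],0.19,p0=np.array([217,-585.5,230.2]),psi0=.354)
E
python3 b.py
```

```text
pad 3660 [526.6 400.9] [195.4 182.6] 89.5
board 10363 [544.1 -20.7] [219.4 465.3] 1.0
rail 649 [588.3  47.1] [ 25.8 236.9] 0.9
gear 425 [ 632.1 -148.3] [40.  94.1] 1.6
matdark 816 [ 457.6 -370.2] [236.1  52.2] 3.9
matyel 1030 [ 471.7 -362.3] [265.4  60.6] 5.2
hex [ 564.76398456 -145.70927415   32.        ]
343.71194416332395 [[-0.348, 0.905, 0.247, 154.324], [0.938, 0.335, 0.091, -608.501], [-0.0, 0.263, -0.965, 373.154], [0.0, 0.0, 0.0, 1.0]]
shift [-1.249  0.459 -0.395] turn [ 0.    -0.     0.052] | psi0 0.355
shift [-1.248  0.458 -0.399] turn [0.    0.    0.052] | psi0 0.354
```

```bash
python3 -c "
from h import *
plan([430,-280,330],0.19)"
```

```text
shift [-1.224  0.852 -0.395] turn [ 0.    -0.     0.052] | psi0 0.355
```

{"fn": "arm_command", "kwargs": {
  "rows": [
    [[-0.61,0.43,-0.2],[0,0,0]],
    [[-0.61,0.43,-0.2],[0,0,0]],
    [[-0.61,0.43,-0.2],[0,0,0]],
    [[-0.61,0.43,-0.2],[0,0,0]],
    [[-0.61,0.43,-0.2],[0,0,0]]
  ]
}}

```text
clock: 1.8
position: [325.5, -429.8, 283.9]
ee_rot: [-0.179, 0.984, -0.002, 0.002]
contact_force: [-0.1, -1.0, 0.3]
gripper_width: 85.8
grasp_force: 0.0
```

{"fn": "arm_command", "kwargs": {
  "rows": [
    [[-0.61,0.43,-0.2],[0,0,0.052]],
    [[-0.61,0.43,-0.2],[0,0,0.052]],
    [[-0.61,0.43,-0.2],[0,0,0.052]],
    [[-0.61,0.43,-0.2],[0,0,0.052]],
    [[-0.61,0.43,-0.2],[0,0,0.052]]
  ]
}}

```text
clock: 2.3
position: [431.5, -275.8, 333.2]
ee_rot: [-0.099, 0.995, -0.001, 0.002]
contact_force: [-0.0, 0.4, -0.5]
gripper_width: 85.4
grasp_force: 0.0
```

```bash
cat > c.py <<'E'
from h import *
import pickle,sys
n=sys.argv[1]
s=st();ci=arm.camera_info('wrist');im,d=arm.get_image('wrist');s2=st()
cv2.imwrite(f'pics/{n}.png',im);pickle.dump((ci,im,d,s),open(f'{n}.pkl','wb'))
for q in sys.argv[2:]:
    for e in arm.spot_in('wrist',q)[:3]:
        u,v=e['position'];dd=d[int(round(v)),int(round(u))];print(q,round(e['score'],2),np.round([u,v],1),np.round(pix2world('wrist',u,v,d=dd,ci=ci),1))
E
python3 c.py w1 bolt_head wrench wrench_grip worm_axis mat board bar1
```

```text
t 2.3 p [ 431.5 -275.8  333.2] x [-0.981 -0.196 -0.004] y [-0.196  0.981 -0.002] z [ 0.004 -0.001 -1.   ] F [-0.   0.4 -0.5] w 85.4 gf 0.0 j6 [-0.25  0.13 -0.09  0.   -1.35 -1.12]
t 2.35 p [ 429.9 -277.   332.1] x [-0.981 -0.194 -0.002] y [-0.194  0.981 -0.001] z [ 0.002 -0.    -1.   ] F [-0.7 -0.8 -0.2] w 85.5 gf 0.0 j6 [-0.25  0.13 -0.09  0.   -1.35 -1.12]
bolt_head 0.76 [348.8 275.5] [ 566.3 -150.3   34.2]
wrench 0.7 [288.8  22.4] [ 263.2 -298.8   10.1]
wrench_grip 0.77 [185.8 192.9] [ 498.5 -394.6   14.4]
wrench_grip 0.63 [283.1  19.3] [ 261.  -306.3    8.9]
wrench_grip 0.62 [167.5 232.7] [ 560.6 -412.3   16.2]
mat 0.58 [201.7 151.6] [ 4.404e+02 -3.838e+02  3.000e-01]
board 0.73 [183.8 190.2] [ 495.2 -397.7   14.8]
board 0.55 [362.6 242.8] [ 523.1 -136.1   10.1]
bar1 0.87 [421.9 247.8] [506.1 -62.7  33.7]
bar1 0.87 [454.5 260.7] [515.8 -12.6  32.8]
bar1 0.87 [488.4 268.1] [516.9  36.1  33.3]
```

View pics/w1.png

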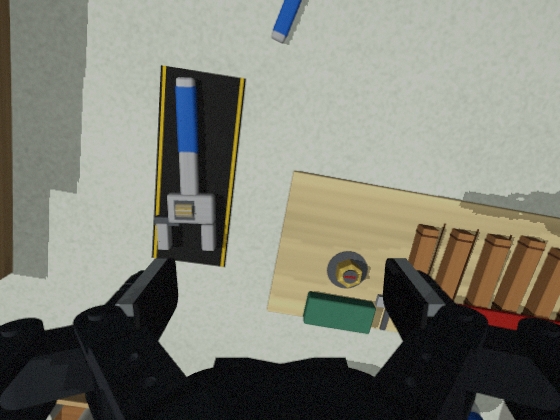

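```bash
cat >> h.py <<'E'
def cloud(ci,d):
    h,w=d.shape;v,u=np.mgrid[:h,:w];K=np.array([[ci['fx'],0,ci['cx']],[0,ci['fy'],ci['cy']],[0,0,1.]])
    p=cv2.undistortPoints(np.stack([u.ravel(),v.ravel()],1)[:,None].astype(float),K,np.array([ci['k1'],0,0,0.]))[:,0]
    E=np.array(ci['extrinsics']);P=(np.c_[p,np.ones(len(p))]*d.ravel()[:,None])@E[:3,:3].T+E[:3,3]
    P[d.ravel()<=0]=np.nan;return P.reshape(h,w,3)
def fitline(P):
    c=P.mean(0);v=np.linalg.svd(P-c,full_matrices=False)[2][0];v*=np.sign(v[0]);return c,v
E
cat > d.py <<'E'
from h import *
import pickle
ci,im,d,s=pickle.load(open('w1.pkl','rb'));C=cloud(ci,d);hsv=cv2.cvtColor(im,cv2.COLOR_BGR2HSV);H,S,V=[hsv[...,i].astype(int) for i in range(3)]
vv,uu=np.mgrid[:420,:560]
roi=(uu>150)&(uu<245)&(vv>60)&(vv<262)
print('table z',np.nanmedian(C[100:150,250:280,2]),'mat z',np.nanmedian(C[90:170,165:172,2]))
gray=roi&(S<70)&(V>95); blue=roi&(H>100)&(H<130)&(S>120)
for n,m in [('blue',blue),('gray',gray),('all',blue|gray)]:
    P=project('wrist',m,15,ci);print(n,m.sum(),P.min(0).round(0),P.max(0).round(0),cv2.minAreaRect(P.astype(np.float32)))
P=project('wrist',blue,16,ci);c,v=fitline(P);print('blue axis',c,np.arctan2(v[1],v[0]))
P=project('wrist',gray,19,ci)
# handle gray: closer rows
m=gray&(vv>152)&(vv<190);Ph=project('wrist',m,15,ci);print('grayhandle c',Ph.mean(0))
c2,v2=fitline(np.r_[Ph,project('wrist',blue,15,ci)]);print('axis',c2,np.arctan2(v2[1],v2[0]))
psi=np.arctan2(v2[1],v2[0]);ex=np.array([np.cos(psi),np.sin(psi)]);ey=np.array([-ex[1],ex[0]])
A=np.r_[P,project('wrist',blue,15,ci)]
lx=(A-c2)@ex;ly=(A-c2)@ey;print('extent along',lx.min(),lx.max(),'=> len',np.ptp(lx))
for a in np.arange(lx.max()-90,lx.max(),5):
    k=(lx>a)&(lx<a+5);y=np.sort(ly[k]);g=np.argmax(np.diff(y));print(round(a-lx.max()),y[[0,-1]].round(1),'maxgap',y[g:g+2].round(1))
# mat via yellow
ye=roi|((uu>145)&(uu<250)&(vv>60)&(vv<270));ye&=(H>20)&(H<34)&(S>150)&(V>120)
P=project('wrist',ye,1,ci);print('mat',cv2.minAreaRect(P.astype(np.float32)))
# hex
m=(uu>325)&(uu<375)&(vv>248)&(vv<290)&(H>20)&(H<32)&(S>120);
import collections
P=project('wrist',m,32,ci);print('hex',m.sum(),cv2.minEnclosingCircle(P.astype(np.float32)),P.mean(0))
cv2.imwrite('pics/hex.png',cv2.resize(im[235:335,265:400],None,fx=5,fy=5,interpolation=cv2.INTER_CUBIC))
# board near edge
m=(H>10)&(H<25)&(S>50)&(V>120)&(uu>265)&(uu<420)&(vv>170)&(vv<310)
P=project('wrist',m,12,ci)
B=P
e=[]
for y in range(-190,-60,4):
    k=abs(P[:,1]-y)<2
    if k.sum()>20:e.append([np.percentile(P[k,0],.5),y])
e=np.array(e);print('near edge',np.polyfit(e[:,1],e[:,0],1))
e=[]
for x in range(450,610,4):
    k=abs(P[:,0]-x)<2
    if k.sum()>20:e.append([x,P[k,1].min()])
e=np.array(e);print('side edge y=',np.polyfit(e[:,0],e[:,1],1),e[::10])
E
python3 d.py
```

```text
table z -0.5990264769883993 mat z 0.2702018923189371
blue 1422 [ 358. -425.] [ 604. -336.] ((479.44891357421875, -379.2447509765625), (245.00750732421875, 73.65924072265625), 4.215524673461914)
gray 6297 [ 317. -457.] [ 609. -299.] ((463.10321044921875, -387.69287109375), (273.24993896484375, 134.5258331298828), 9.686563491821289)
all 7719 [ 317. -457.] [ 609. -299.] ((463.10321044921875, -387.69287109375), (273.24993896484375, 134.5258331298828), 9.686563491821289)
blue axis [ 401.07440003 -405.03015101] 0.16683156080914083
grayhandle c [ 465.50260271 -382.88946216]
axis [ 430.26745669 -395.15241827] 0.3923290851202623
extent along -106.15764238675423 175.97257333616645 => len 282.1302157229207
-90 [-81.6  51.6] maxgap [ 6.3 33.9]
-85 [-82.9  50.4] maxgap [ 5.2 31.2]
-80 [-84.6  49.1] maxgap [ 3.8 29.9]
-75 [-85.9  48.2] maxgap [ 2.7 28.9]
-70 [-87.6  46.9] maxgap [-63.2 -24.4]
-65 [-88.9  45.9] maxgap [-64.9 -16.7]
-60 [-90.7  44.7] maxgap [-66.1 -17.8]
-55 [-92.   43.7] maxgap [-67.8 -19.3]
-50 [-93.8  42.4] maxgap [-69.  -20.4]
-45 [-95.1  41.4] maxgap [-69.3 -21.2]
-40 [-96.4  40.1] maxgap [-72.  -21.7]
-35 [-98.2  39.1] maxgap [-96.4 -22.9]
-30 [-99.5  38.1] maxgap [-94.  -23.3]
-25 [11.3 36.8] maxgap [35.4 36.1]
-20 [-77.5  35.7] maxgap [-56.1   8.5]
-15 [ 7.4 34.4] maxgap [33.  33.7]
-10 [ 4.5 33.4] maxgap [4.5 5.9]
-5 [ 7.3 32.3] maxgap [13.  14.4]
mat ((472.76458740234375, -388.0797119140625), (267.8511657714844, 104.60920715332031), 3.056020498275757)
hex 364 ((563.780517578125, -151.46304321289062), 21.392906188964844) [ 561.65725375 -152.72744104]
near edge [8.70667882e-02 4.51577792e+02]
side edge y= [ 1.77941550e-02 -2.63453797e+02] [[ 450.         -255.89842939]
 [ 490.         -254.59509005]
 [ 530.         -253.53413507]
 [ 570.         -253.04125115]]
```

View pics/hex.png

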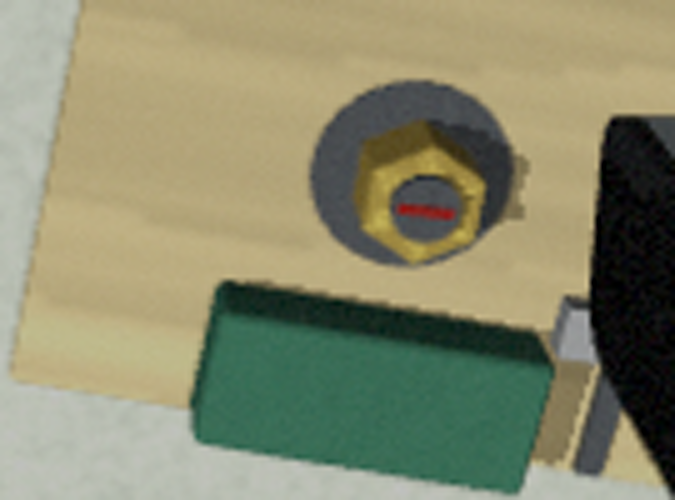

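```bash
cat > e.py <<'E'
from h import *
import pickle
ci,im,d,s=pickle.load(open('w1.pkl','rb'));C=cloud(ci,d);hsv=cv2.cvtColor(im,cv2.COLOR_BGR2HSV);H,S,V=[hsv[...,i].astype(int) for i in range(3)]
vv,uu=np.mgrid[:420,:560]
roi=(uu>145)&(uu<245)&(vv>70)&(vv<256)&~((uu<180)&(vv>250))
m=(roi&(C[...,2]>7)).astype(np.uint8)
m=cv2.morphologyEx(m,cv2.MORPH_OPEN,np.ones((3,3)));n,l,stt,_=cv2.connectedComponentsWithStats(m);m=l==1+np.argmax(stt[1:,4])
o=im.copy();o[m]=(0,0,255);cv2.imwrite('pics/mask.png',np.hstack([o[50:280,140:260],im[50:280,140:260]]))
P=C[m];P=P[~np.isnan(P[:,0])]
a=P[(P[:,0]<500)];c,v=fitline(a[:,:2]);psi=np.arctan2(v[1],v[0])
for it in range(4):
    ex=np.array([np.cos(psi),np.sin(psi)]);ey=np.array([-ex[1],ex[0]]);lx=(P[:,:2]-c)@ex;ly=(P[:,:2]-c)@ey
    xs=[];ys=[]
    for q in np.arange(lx.min()+8,lx.min()+140,4):
        k=abs(lx-q)<2; 
        if k.sum()>5:xs.append(q);ys.append((np.percentile(ly[k],3)+np.percentile(ly[k],97))/2)
    f=np.polyfit(xs,ys,1);psi+=f[0];c=c+ey*f[1]
print('psi',psi,'c',c,'len',np.ptp(lx),'tail',c+ex*lx.min(),'tip',c+ex*lx.max(),'z head',np.nanmedian(P[lx>lx.max()-60,2]))
for q in np.arange(lx.min()+2,lx.max()+4,6):
    k=abs(lx-q)<3;y=np.sort(ly[k])
    if len(y)>3:g=np.argmax(np.diff(y));print(round(q-lx.max()),y[[0,-1]].round(1),'gap',y[g:g+2].round(1))
br=roi&(H>12)&(H<32)&(S>50)&(V>90)&(vv>195)&(vv<225)&(uu>170)&(uu<205);Q=C[br];print('worm',np.nanmedian(Q,0),(np.nanmedian(Q,0)[:2]-c)@ex-lx.max(),(np.nanmedian(Q,0)[:2]-c)@ey)
print('hexc top',pix2world('wrist',350,276.6,z=32,ci=ci),'washer',pix2world('wrist',347.6,269.6,z=12.5,ci=ci))
E
python3 e.py
```

```text
psi 0.16702303960771275 c [ 424.28353522 -403.49958254] len 233.50309569323292 tail [ 349.76698992 -416.06259922] tip [ 580.02066943 -377.24328997] z head 17.781848804639196
-232 [-10.7  10.7] gap [2.1 3. ]
-226 [-10.9  11.6] gap [-9.1 -8. ]
-220 [-12.7  12.4] gap [-12.3 -11. ]
-214 [-13.6  12.3] gap [-12.7 -11.4]
-208 [-11.8  12.2] gap [8. 9.]
-202 [-12.1  12.1] gap [-3.5 -2.4]
-196 [-12.5  12. ] gap [2.4 3.6]
-190 [-12.9  12.4] gap [-1.7 -0.5]
-184 [-13.9  12.9] gap [-12.6 -11.4]
-178 [-12.   12.4] gap [1.7 3. ]
-172 [-12.2  12.5] gap [-2.3 -1.3]
-166 [-12.6  12.3] gap [-7.9 -6.7]
-160 [-13.3  12. ] gap [0.9 2.2]
-154 [-13.8  11.8] gap [-12.9 -11.5]
-148 [-14.1  12.6] gap [-14.1 -11.7]
-142 [-12.3  12.5] gap [-6.3 -5. ]
-136 [-11.   11.5] gap [-10.7  -9.5]
-130 [-11.4  11.1] gap [-1.5 -0.3]
-124 [-11.7  11.3] gap [2.2 3.5]
-118 [-12.3  11. ] gap [-11.8 -10.4]
-112 [-12.8  11.5] gap [-12.8 -10.6]
-106 [-11.3  11.2] gap [-9.2 -8.1]
-100 [-11.3  11.3] gap [8.1 9.3]
-94 [-11.8  11.4] gap [-11.5 -10. ]
-88 [-11.9  11.2] gap [-7.  -5.8]
-82 [-29.2  34.1] gap [17.6 18.8]
-76 [-29.4  34.6] gap [17.6 19. ]
-70 [-30.   34.7] gap [-29.4 -28.1]
-64 [-30.8  34.6] gap [-19.6 -17.7]
-58 [-28.8  34.7] gap [-19.3 -17.3]
-52 [-29.3  34.5] gap [2.  3.3]
-46 [-49.4  34.2] gap [-31.3 -29.9]
-40 [-50.2  34.4] gap [-8.6 -5.2]
-34 [-48.8  34.5] gap [-16.3  16.3]
-28 [-45.4  34.7] gap [-30.6  16. ]
-22 [-45.9  34.7] gap [-30.5  15.7]
-16 [-46.4  34.4] gap [-30.6  15.6]
-10 [-46.7  34.7] gap [-30.2  15.5]
-4 [-45.   34.5] gap [-30.6  15. ]
2 [-45.8  30.8] gap [-31.8  18. ]
worm [ 520.71612546 -392.23767882   21.16737575] -60.97204508395299 -4.926494743944888
hexc top [ 568.66041737 -147.5454192    32.        ] washer [ 567.37163526 -147.59946795   12.5       ]
```

View pics/mask.png

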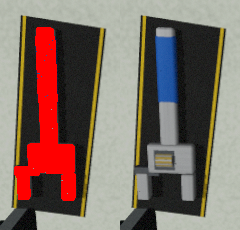

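```bash
python3 -c "
from h import *
st()
plan([477.4,-394.5,60],0.167)"
```

```text
t 2.7 p [ 427.7 -279.4  330.9] x [-0.982 -0.188  0.001] y [-0.188  0.982  0.   ] z [-0.001  0.    -1.   ] F [-0.7 -0.8  0.1] w 85.1 gf 0.0 j6 [-0.26  0.13 -0.09 -0.   -1.35 -1.12]
shift [-0.11  -0.49   1.083] turn [ 0.    -0.     0.007] | psi0 0.189
```

{"fn": "arm_command", "kwargs": {
  "rows": [
    [[-0.055,-0.245,0.54],[0,0,0.007]],
    [[-0.055,-0.245,0.54],[0,0,0.007]],
    [[-0.055,-0.245,0.54],[0,0,0.007]],
    [[-0.055,-0.245,0.54],[0,0,0.007]]
  ],
  "grip": 0.8
}}

```text
clock: 3.1
position: [449.9, -336.2, 188.7]
ee_rot: [-0.082, 0.997, 0.004, -0.006]
contact_force: [-0.6, 0.6, -1.1]
gripper_width: 68.5
grasp_force: 0.0
```

{"fn": "arm_command", "kwargs": {
  "rows": [
    [[-0.055,-0.245,0.54],[0,0,0]],
    [[-0.055,-0.245,0.54],[0,0,0]],
    [[-0.055,-0.245,0.54],[0,0,0]],
    [[-0.055,-0.245,0.54],[0,0,0]],
    [[-0.055,-0.245,0.54],[0,0,0]]
  ]
}}

```text
clock: 3.6
position: [477.5, -394.7, 61.6]
ee_rot: [-0.084, 0.996, -0.0, -0.001]
contact_force: [0.6, 0.8, 1.6]
gripper_width: 68.3
grasp_force: 0.0
```

{"fn": "arm_command", "kwargs": {
  "rows": [
    [[0,0,0],[0,0,0]],
    [[0,0,0],[0,0,0]],
    [[0,0,0],[0,0,0]]
  ]
}}

```text
clock: 3.9
position: [478.5, -394.1, 64.3]
ee_rot: [-0.085, 0.996, -0.001, 0.002]
contact_force: [0.4, -0.3, -0.6]
gripper_width: 68.5
grasp_force: 0.0
```

```bash
python3 -c "
from h import *
st()
plan([477.4,-394.5,5],0.167)"
```

```text
t 3.9 p [ 478.5 -394.1   64.3] x [-0.986 -0.169 -0.004] y [-0.169  0.986 -0.003] z [ 0.004 -0.002 -1.   ] F [ 0.4 -0.3 -0.6] w 68.5 gf 0.0 j6 [-0.43  0.53 -0.21  0.   -0.82 -0.97]
shift [ 0.006 -0.     0.237] turn [-0.001  0.001  0.001] | psi0 0.17
```

{"fn": "arm_command", "kwargs": {
  "rows": [
    [[0,0,0.12],[0,0,0]],
    [[0,0,0.228],[0,0,0]],
    [[0,0,0.228],[0,0,0]],
    [[0,0,0.228],[0,0,0]]
  ]
}}

```text
clock: 4.3
position: [478.0, -394.2, 5.5]
ee_rot: [-0.085, 0.996, -0.0, 0.0]
contact_force: [0.1, -0.2, -0.3]
gripper_width: 68.1
grasp_force: 0.0
```

{"fn": "arm_command", "kwargs": {
  "rows": [
    [[0,0,0],[0,0,0]],
    [[0,0,0],[0,0,0]],
    [[0,0,0],[0,0,0]],
    [[0,0,0],[0,0,0]],
    [[0,0,0],[0,0,0]]
  ],
  "grip": 0
}}

```text
clock: 4.8
position: [478.3, -394.6, 6.0]
ee_rot: [-0.085, 0.996, -0.001, 0.001]
contact_force: [-0.2, 1.0, 6.0]
gripper_width: 22.0
grasp_force: 59.6
```

{"fn": "arm_command", "kwargs": {
  "rows": [
    [[0,0,0],[0,0,0]],
    [[0,0,0],[0,0,0]],
    [[0,0,0],[0,0,0]]
  ]
}}

```text
clock: 5.1
position: [478.3, -394.6, 6.0]
ee_rot: [-0.085, 0.996, -0.001, 0.001]
contact_force: [-0.5, 0.2, 5.6]
gripper_width: 22.0
grasp_force: 59.6
```

```bash
python3 -c "
from h import *
s=st()
"
```

```text
t 5.1 p [ 478.3 -394.6    6. ] x [-0.986 -0.169 -0.002] y [-0.169  0.986 -0.002] z [ 0.002 -0.001 -1.   ] F [-0.5  0.2  5.6] w 22.0 gf 59.6 j6 [-0.43  0.61 -0.25  0.   -0.71 -0.97]
```

```bash
python3 -c "
from h import *
plan([480.2,-144,81],0.0175,p0=np.array([478.3,-394.6,81]),psi0=.170)"
```

```text
shift [-0.177  0.987  0.   ] turn [0.    0.    0.049] | psi0 0.17
```

{"fn": "arm_command", "kwargs": {
  "rows": [
    [[0,0,-0.05],[0,0,0]],
    [[0,0,-0.15],[0,0,0]],
    [[0,0,-0.3],[0,0,0]],
    [[0,0,-0.3],[0,0,0]],
    [[0,0,-0.3],[0,0,0]]
  ]
}}

```text
clock: 5.6
position: [477.1, -393.6, 79.6]
ee_rot: [-0.084, 0.996, 0.0, 0.0]
contact_force: [-0.9, 0.3, -5.4]
gripper_width: 22.3
grasp_force: 59.5
```

{"fn": "arm_command", "kwargs": {
  "rows": [
    [[-0.025,0.14,0],[0,0,0.01]],
    [[-0.06,0.33,0],[0,0,0.02]],
    [[-0.09,0.52,0],[0,0,0.03]],
    [[-0.125,0.7,0],[0,0,0.04]],
    [[-0.155,0.86,0],[0,0,0.049]]
  ]
}}

```text
clock: 6.1
position: [477.1, -173.4, 77.4]
ee_rot: [-0.007, 1.0, 0.0, -0.002]
contact_force: [0.9, -0.3, -5.2]
gripper_width: 21.9
grasp_force: 59.7
```

```bash
python3 -c "
from h import *
st()
plan([480.2,-144,80],0.0175)"
```

```text
t 6.1 p [ 477.1 -173.4   77.4] x [-1.    -0.014  0.005] y [-0.014  1.     0.001] z [-0.005  0.001 -1.   ] F [ 0.9 -0.3 -5.2] w 21.9 gf 59.7 j6 [-0.03  0.36 -0.47 -0.   -0.74 -1.53]
shift [-0.014  0.117 -0.01 ] turn [ 0.    -0.002 -0.001] | psi0 0.014
```

Finish the sideways move, then check with top and side cameras.

{"fn": "arm_command", "kwargs": {
  "rows": [
    [[-0.005,0.06,0],[0,0,0]],
    [[-0.01,0.117,0],[0,0,0]],
    [[-0.01,0.117,0],[0,0,0]],
    [[-0.01,0.117,0],[0,0,0]]
  ]
}}

```text
clock: 6.5
position: [480.9, -146.4, 78.5]
ee_rot: [-0.008, 1.0, 0.0, -0.001]
contact_force: [0.5, 0.7, -5.3]
gripper_width: 21.8
grasp_force: 59.9
```

```bash
cat > f.py <<'E'
from h import *
import pickle,sys
n=sys.argv[1];s=st();x0,x1,y0,y1=map(float,sys.argv[2:6]);out=[]
for cam in ['top','side']:
    ci=arm.camera_info(cam);im,d=arm.get_image(cam);pickle.dump((ci,im,d,s),open(f'{n}_{cam}.pkl','wb'))
    c=[world2pix(cam,[x,y,30],ci) for x in (x0,x1) for y in (y0,y1)];lo=np.clip(np.min(c,0).astype(int),0,None);hi=np.max(c,0).astype(int)
    cr=im[lo[1]:hi[1],lo[0]:hi[0]];print(cam,'origin',lo,'scale',400/cr.shape[1]);out.append(cv2.resize(cr,(400,int(cr.shape[0]*400/cr.shape[1])),interpolation=cv2.INTER_CUBIC))
h=max(o.shape[0] for o in out);out=[cv2.copyMakeBorder(o,0,h-o.shape[0],0,0,cv2.BORDER_CONSTANT) for o in out]
cv2.imwrite(f'pics/{n}.png',np.hstack(out)[:600])
E
python3 f.py v1 420 660 -260 -60
```

```text
t 6.5 p [ 480.9 -146.4   78.5] x [-1.    -0.015  0.002] y [-0.015  1.     0.   ] z [-0.002  0.    -1.   ] F [ 0.5  0.7 -5.3] w 21.8 gf 59.9 j6 [ 0.03  0.35 -0.49 -0.   -0.73 -1.58]
top origin [306 152] scale 5.633802816901408
side origin [222 167] scale 4.3478260869565215
```

View pics/v1.png

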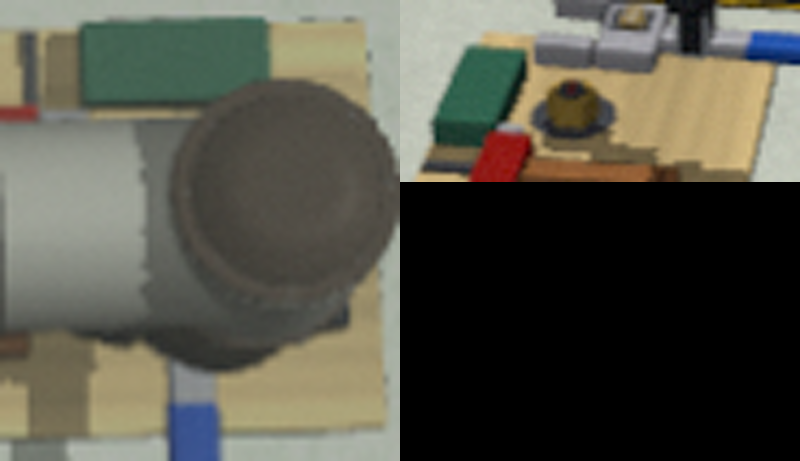

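```bash
cat > g.py <<'E'
from h import *
import pickle
ci,im,d,s=pickle.load(open('v1_side.pkl','rb'));C=cloud(ci,d)
hsv=cv2.cvtColor(im,cv2.COLOR_BGR2HSV);H,S,V=[hsv[...,i].astype(int) for i in range(3)]
P=C[(C[...,2]>62)&(C[...,2]<100)&(C[...,0]>505)&(C[...,0]<620)&(C[...,1]>-200)&(C[...,1]<-80)]
print(len(P),np.percentile(P,[0,2,50,98,100],axis=0).round(1))
f=P[P[:,1]>np.percentile(P[:,1],97)-6];print('fixed outer',f.min(0),f.max(0),len(f))
t=P[(P[:,2]>80)];print('zs along x');
for x in range(510,600,10):
    k=abs(P[:,0]-x)<5
    if k.sum()>5:print(x,np.percentile(P[k,2],[3,95]).round(1),np.percentile(P[k,1],[3,97]).round(1))
m=(H>12)&(H<32)&(S>110)&(abs(C[...,0]-567)<30)&(abs(C[...,1]+147)<30)&(C[...,2]>16)&(C[...,2]<36)
Q=C[m];print('hex',len(Q),Q.min(0),Q.max(0)); k=Q[:,2]>30;print('hextop',k.sum(),np.nanmean(Q[k],0),np.ptp(Q[k],axis=0))
T=C[m&(C[...,2]>30.5)];print((np.percentile(T,2,axis=0)+np.percentile(T,98,axis=0))/2)
E
python3 g.py
```

```text
404 [[ 505.1 -197.8   71.3]
 [ 506.7 -190.6   74.8]
 [ 541.4 -129.6   89.3]
 [ 580.5 -110.6   95.1]
 [ 582.4 -107.2   98.1]]
fixed outer [ 506.93449114 -116.81911553   73.99376987] [ 581.5252778  -107.19570144   93.32885452] 130
zs along x
510 [74.7 92.8] [-172.9 -112.2]
520 [76.6 97.2] [-168.1 -111.4]
530 [76.8 94.6] [-178.3 -110.8]
540 [78.7 92.1] [-189.9 -110.3]
550 [75.7 92.4] [-190.8 -111.4]
560 [75.  92.4] [-188.5 -111.4]
570 [76.4 92.9] [-189.9 -109.7]
580 [74.7 91.9] [-187.6 -110.9]
hex 82 [ 548.80431582 -168.97429071   16.55952107] [ 583.57645288 -130.38768795   34.95526204]
hextop 37 [ 564.48888232 -144.97890695   32.43022681] [34.77213707 34.04738815  4.76347505]
[ 566.11479561 -148.14709922   32.80970895]
```

{"fn": "arm_command", "kwargs": {
  "rows": [
    [[0,0.008,0.06],[0,0,0]],
    [[0,0.008,0.13],[0,0,0]],
    [[0,0.008,0.16],[0,0,0]],
    [[0,0.008,0.18],[0,0,0]],
    [[0,0.008,0.18],[0,0,0]]
  ]
}}

```text
clock: 7.1
position: [481.2, -144.7, 33.9]
ee_rot: [-0.007, 1.0, -0.0, -0.001]
contact_force: [-0.8, 0.0, -4.3]
gripper_width: 21.9
grasp_force: 59.8
```

{"fn": "arm_command", "kwargs": {
  "rows": [
    [[0,0,0.02],[0,0,0]],
    [[0,0,0.04],[0,0,0]],
    [[0,0,0.055],[0,0,0]],
    [[0,0,0.055],[0,0,0]],
    [[0,0,0.055],[0,0,0]]
  ]
}}

```text
clock: 7.6
position: [481.5, -144.3, 20.6]
ee_rot: [-0.008, 1.0, -0.0, -0.0]
contact_force: [0.4, -0.0, -3.9]
gripper_width: 22.1
grasp_force: 59.9
```

{"fn": "arm_command", "kwargs": {
  "rows": [
    [[0,0,0.008],[0,0,0]],
    [[0,0,0.01],[0,0,0]],
    [[0,0,0.01],[0,0,0]]
  ]
}}

```text
clock: 7.9
position: [481.6, -144.3, 18.3]
ee_rot: [-0.008, 1.0, -0.0, 0.0]
contact_force: [-0.8, 1.4, -3.0]
gripper_width: 21.8
grasp_force: 60.0
```

{"fn": "arm_command", "kwargs": {
  "rows": [
    [[0,0,0],[0,0,0]],
    [[0,0,0],[0,0,0]],
    [[0,0,0],[0,0,0]],
    [[0,0,0],[0,0,0]]
  ],
  "grip": 0.6
}}

```text
clock: 8.3
position: [481.9, -144.3, 18.4]
ee_rot: [-0.008, 1.0, -0.0, 0.001]
contact_force: [-0.1, -0.6, 0.3]
gripper_width: 51.8
grasp_force: 0.0
```

{"fn": "arm_command", "kwargs": {
  "rows": [
    [[0,0,-0.15],[0,0,0]],
    [[0,0,-0.3],[0,0,0]],
    [[0,0,-0.45],[0,0,0]],
    [[0,0,-0.6],[0,0,0]],
    [[0,0,-0.6],[0,0,0]]
  ]
}}

```text
clock: 8.8
position: [485.0, -144.7, 173.9]
ee_rot: [-0.008, 1.0, -0.001, 0.006]
contact_force: [0.7, 0.1, 0.2]
gripper_width: 51.1
grasp_force: 0.0
```

```bash
python3 c.py w2 bolt_head worm_axis wrench_grip
```

```text
t 8.8 p [ 485.  -144.7  173.9] x [-1.    -0.017 -0.013] y [-0.017  1.    -0.002] z [ 0.013 -0.001 -1.   ] F [0.7 0.1 0.2] w 51.1 gf 0.0 j6 [ 0.03  0.23 -0.37  0.   -0.95 -1.59]
t 8.85 p [ 483.2 -144.3  171. ] x [-1.    -0.016 -0.007] y [-0.016  1.    -0.   ] z [ 0.007 -0.    -1.   ] F [-0.   0.4 -1.2] w 51.1 gf 0.0 j6 [ 0.03  0.23 -0.38  0.   -0.95 -1.59]
bolt_head 0.93 [277.2 277.1] [ 564.7 -145.7   33.1]
bolt_head 0.36 [ 33.  177.2] [ 483.3 -371.7    0.9]
worm_axis 0.73 [275.9 277.6] [ 564.3 -146.8   34.8]
worm_axis 0.69 [273.1 233.5] [ 522.2 -149.9   34.4]
wrench_grip 0.89 [281.7 197.8] [ 492.4 -142.9   25.4]
```

View pics/w2.png

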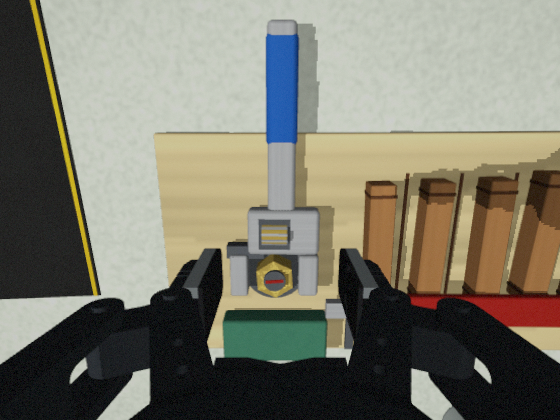

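{"fn": "arm_command", "kwargs": {
  "rows": [
    [[-0.14,-0.02,0.15],[0,0,0]],
    [[-0.14,-0.02,0.3],[0,0,0]],
    [[-0.14,-0.02,0.44],[0,0,0]],
    [[-0.14,-0.02,0.44],[0,0,0]],
    [[-0.14,-0.02,0.44],[0,0,0]]
  ],
  "grip": 0
}}

```text
clock: 9.5
position: [516.0, -148.9, 57.3]
ee_rot: [-0.008, 1.0, -0.0, -0.002]
contact_force: [0.3, -0.1, 0.6]
gripper_width: 0.1
grasp_force: 0.0
```

{"fn": "arm_command", "kwargs": {
  "rows": [
    [[0,0,0],[0,0,0]],
    [[0,0,0],[0,0,0]]
  ]
}}

```text
clock: 9.7
position: [517.8, -148.8, 60.0]
ee_rot: [-0.008, 1.0, -0.0, 0.002]
contact_force: [-0.3, 0.4, 0.4]
gripper_width: -0.3
grasp_force: 0.0
```

```bash
python3 -c "
from h import *
st()
plan([517.5,-149,37],0.0175)"
```

```text
t 9.7 p [ 517.8 -148.8   60. ] x [-1.    -0.016 -0.004] y [-0.016  1.    -0.   ] z [ 0.004 -0.    -1.   ] F [-0.3  0.4  0.4] w -0.3 gf 0.0 j6 [ 0.02  0.43 -0.42  0.   -0.72 -1.58]
shift [ 0.001 -0.001  0.092] turn [-0.     0.001 -0.001] | psi0 0.016
```

Lower in steps until the force shows.

{"fn": "arm_command", "kwargs": {
  "rows": [
    [[0,0,0.04],[0,0,0]],
    [[0,0,0.08],[0,0,0]],
    [[0,0,0.08],[0,0,0]],
    [[0,0,0.08],[0,0,0]]
  ]
}}

```text
clock: 10.1
position: [516.2, -148.8, 37.6]
ee_rot: [-0.008, 1.0, -0.0, -0.001]
contact_force: [-0.5, -0.1, -0.2]
gripper_width: -0.0
grasp_force: 0.0
```

{"fn": "arm_command", "kwargs": {
  "rows": [
    [[0,0,0.01],[0,0,0]],
    [[0,0,0.012],[0,0,0]],
    [[0,0,0.012],[0,0,0]]
  ]
}}

```text
clock: 10.4
position: [516.7, -148.8, 35.2]
ee_rot: [-0.008, 1.0, -0.0, 0.0]
contact_force: [-0.9, -0.7, 0.2]
gripper_width: -0.3
grasp_force: 0.2
```

{"fn": "arm_command", "kwargs": {
  "rows": [
    [[0,0,0.005],[0,0,0]],
    [[0,0,0.008],[0,0,0]],
    [[0,0,0.008],[0,0,0]]
  ]
}}

```text
clock: 10.7
position: [517.0, -148.8, 34.6]
ee_rot: [-0.008, 1.0, -0.0, 0.001]
contact_force: [-1.9, 1.4, 9.9]
gripper_width: -0.0
grasp_force: 5.0
```

{"fn": "arm_command", "kwargs": {
  "rows": [
    [[0,0,0.002],[0,0,0]],
    [[-0.017,0,0.002],[0,0,0]],
    [[-0.034,0,0.002],[0,0,0]],
    [[-0.052,0,0.002],[0,0,0]],
    [[-0.052,0,0.002],[0,0,0]]
  ]
}}

```text
clock: 11.2
position: [530.2, -148.7, 34.8]
ee_rot: [-0.008, 1.0, -0.0, 0.001]
contact_force: [-3.7, 1.1, 13.6]
gripper_width: 0.1
grasp_force: 6.9
```

{"fn": "arm_command", "kwargs": {
  "rows": [
    [[0,0,-0.03],[0,0,0]],
    [[0,0,-0.03],[0,0,0]]
  ]
}}

```text
clock: 11.4
position: [530.0, -148.6, 40.9]
ee_rot: [-0.008, 1.0, -0.0, 0.001]
contact_force: [0.7, 0.8, 0.2]
gripper_width: -0.4
grasp_force: 0.0
```

```bash
cat > w.py <<'E'
from h import *
import pickle,sys
ci=arm.camera_info('side');im,d=arm.get_image('side');C=cloud(ci,d);st()
c=world2pix('side',[545,-160,30],ci).astype(int);cr=im[c[1]-35:c[1]+35,c[0]-45:c[0]+45];cv2.imwrite(f'pics/{sys.argv[1]}.png',cv2.resize(cr,None,fx=7,fy=7,interpolation=cv2.INTER_CUBIC))
E
python3 w.py s1; python3 c.py w3 worm_axis
```

```text
t 11.45 p [ 529.6 -148.5   40.3] x [-1.    -0.015 -0.001] y [-0.015  1.     0.   ] z [ 0.001  0.    -1.   ] F [0.1 0.3 0.3] w 0.3 gf 0.0 j6 [ 0.02  0.47 -0.41 -0.   -0.69 -1.58]
t 11.45 p [ 529.6 -148.5   40.3] x [-1.    -0.015 -0.001] y [-0.015  1.     0.   ] z [ 0.001  0.    -1.   ] F [0.1 0.3 0.3] w 0.3 gf 0.0 j6 [ 0.02  0.47 -0.41 -0.   -0.69 -1.58]
t 11.5 p [ 529.3 -148.5   39.9] x [-1.    -0.015  0.   ] y [-0.015  1.     0.   ] z [-0.  0. -1.] F [0.1 0.4 0.2] w -0.1 gf 0.0 j6 [ 0.02  0.47 -0.41 -0.   -0.69 -1.58]
worm_axis 0.69 [276.  236.8] [ 518.5 -150.    32.8]
```

{"fn": "arm_command", "kwargs": {
  "rows": [
    [[0.026,0,0],[0,0,0]],
    [[0.052,0,0],[0,0,0]],
    [[0.052,0,0.02],[0,0,0]],
    [[0.052,0,0.03],[0,0,0]],
    [[0.052,0,0.03],[0,0,0]]
  ]
}}

```text
clock: 12.05
position: [516.1, -148.9, 34.3]
ee_rot: [-0.008, 1.0, -0.0, -0.0]
contact_force: [-5.5, 2.2, 15.5]
gripper_width: 0.1
grasp_force: 7.6
```

{"fn": "arm_command", "kwargs": {
  "rows": [
    [[-0.017,0,0],[0,0,0]],
    [[-0.034,0,0],[0,0,0]],
    [[-0.052,0,0],[0,0,0]],
    [[-0.052,0,0],[0,0,0]],
    [[-0.052,0,-0.03],[0,0,0]]
  ]
}}

```text
clock: 12.55
position: [529.5, -148.5, 40.2]
ee_rot: [-0.008, 1.0, -0.0, -0.0]
contact_force: [-0.2, -1.0, -0.3]
gripper_width: 0.2
grasp_force: 0.0
```

{"fn": "arm_command", "kwargs": {
  "rows": [
    [[0,0,0],[0,0,0]],
    [[0.052,0,0],[0,0,0]],
    [[0.052,0,0.02],[0,0,0]],
    [[0.052,0,0.03],[0,0,0]],
    [[0.052,0,0.03],[0,0,0]]
  ]
}}

```text
clock: 13.05
position: [515.9, -148.8, 34.1]
ee_rot: [-0.008, 1.0, -0.0, -0.001]
contact_force: [-7.5, 2.5, 17.3]
gripper_width: -0.0
grasp_force: 9.3
```

{"fn": "arm_command", "kwargs": {
  "rows": [
    [[-0.017,0,0],[0,0,0]],
    [[-0.034,0,0],[0,0,0]],
    [[-0.052,0,0],[0,0,0]],
    [[-0.052,0,0],[0,0,0]],
    [[-0.052,0,-0.03],[0,0,0]]
  ]
}}

```text
clock: 13.55
position: [530.0, -148.5, 39.9]
ee_rot: [-0.008, 1.0, -0.0, 0.0]
contact_force: [-0.0, 0.5, 0.1]
gripper_width: 0.1
grasp_force: 0.0
```

{"fn": "arm_command", "kwargs": {
  "rows": [
    [[0,0,0],[0,0,0]],
    [[0.052,0,-0.3],[0,0,0]],
    [[0.052,0,-0.3],[0,0,0]],
    [[0.052,0,-0.3],[0,0,0]],
    [[0.052,0,-0.3],[0,0,0]]
  ]
}}

```text
clock: 14.05
position: [516.4, -148.7, 114.7]
ee_rot: [-0.008, 1.0, 0.0, -0.0]
contact_force: [-0.0, 1.1, -0.2]
gripper_width: 0.6
grasp_force: 0.0
```

```bash
python3 c.py w3 worm_axis bolt_head; python3 -c "
import cv2;im=cv2.imread('pics/w3.png');cv2.imwrite('pics/w3c.png',cv2.resize(im[190:400,170:400],None,fx=2.8,fy=2.8,interpolation=cv2.INTER_CUBIC))"
```

```text
t 14.05 p [ 516.4 -148.7  114.7] x [-1.    -0.015  0.   ] y [-0.015  1.     0.   ] z [-0.  0. -1.] F [-0.   1.1 -0.2] w 0.6 gf 0.0 j6 [ 0.02  0.35 -0.37 -0.   -0.85 -1.58]
t 14.1 p [ 515.8 -148.7  113.9] x [-1.    -0.015  0.002] y [-0.015  1.     0.   ] z [-0.002  0.    -1.   ] F [0.2 0.1 0.4] w -0.3 gf 0.0 j6 [ 0.02  0.36 -0.37 -0.   -0.85 -1.58]
worm_axis 0.58 [279.4 221.3] [ 521.2 -148.5   34.4]
```

View pics/w3c.png

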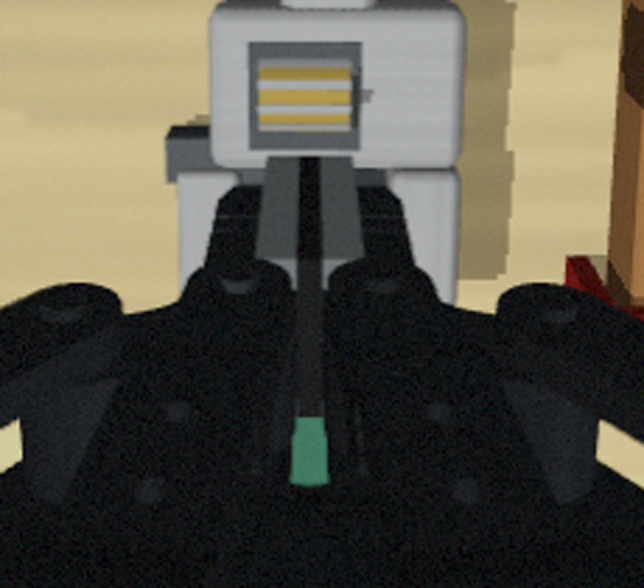

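{"fn": "arm_command", "kwargs": {
  "rows": [
    [[0,0,0.15],[0,0,0]],
    [[0,0,0.3],[0,0,0]],
    [[0,0,0.32],[0,0,0]],
    [[0,0,0.328],[0,0,0]],
    [[0,0,0.328],[0,0,0]]
  ]
}}

```text
clock: 14.7
position: [513.1, -148.7, 33.0]
ee_rot: [-0.008, 1.0, -0.0, -0.004]
contact_force: [-7.2, 1.4, 12.5]
gripper_width: 0.3
grasp_force: 7.8
```

{"fn": "arm_command", "kwargs": {
  "rows": [
    [[-0.017,0,0],[0,0,0]],
    [[-0.034,0,0],[0,0,0]],
    [[-0.052,0,0],[0,0,0]],
    [[-0.052,0,0],[0,0,0]],
    [[-0.052,0,-0.03],[0,0,0]]
  ]
}}

```text
clock: 15.2
position: [528.6, -148.8, 40.0]
ee_rot: [-0.008, 1.0, -0.0, -0.001]
contact_force: [0.3, 0.3, -1.0]
gripper_width: -0.2
grasp_force: 0.0
```

{"fn": "arm_command", "kwargs": {
  "rows": [
    [[0,0,0],[0,0,0]],
    [[0.052,0,0],[0,0,0]],
    [[0.052,0,0.02],[0,0,0]],
    [[0.052,0,0.03],[0,0,0]],
    [[0.052,0,0.03],[0,0,0]]
  ]
}}

```text
clock: 15.7
position: [515.7, -148.8, 33.9]
ee_rot: [-0.008, 1.0, -0.0, -0.002]
contact_force: [-4.8, 2.3, 13.1]
gripper_width: -0.4
grasp_force: 7.6
```

{"fn": "arm_command", "kwargs": {
  "rows": [
    [[-0.017,0,0],[0,0,0]],
    [[-0.034,0,0],[0,0,0]],
    [[-0.052,0,0],[0,0,0]],
    [[-0.052,0,0],[0,0,0]],
    [[-0.052,0,-0.03],[0,0,0]]
  ]
}}

```text
clock: 16.2
position: [529.5, -148.9, 40.1]
ee_rot: [-0.008, 1.0, -0.0, -0.001]
contact_force: [-0.1, 0.0, 0.2]
gripper_width: -0.7
grasp_force: 0.0
```

{"fn": "arm_command", "kwargs": {
  "rows": [
    [[0,0,0],[0,0,0]],
    [[0.1,0,-0.2],[0,0,0]],
    [[0.18,0.02,-0.4],[0,0,0]],
    [[0.18,0.02,-0.54],[0,0,0]],
    [[0.18,0.02,-0.54],[0,0,0]]
  ],
  "grip": 0.6
}}

```text
clock: 16.7
position: [488.0, -144.4, 181.4]
ee_rot: [-0.009, 1.0, -0.001, 0.006]
contact_force: [1.4, 0.0, -0.8]
gripper_width: 51.0
grasp_force: 0.0
```

```bash
cat > k.py <<'E'
from h import *
import pickle,sys
ci,im,d,s=pickle.load(open(sys.argv[1],'rb'));C=cloud(ci,d)
hsv=cv2.cvtColor(im,cv2.COLOR_BGR2HSV);H,S,V=[hsv[...,i].astype(int) for i in range(3)]
dark=(V<45)
m=(C[...,2]>22)&(C[...,2]<33)&~dark&(C[...,0]>350)&(C[...,0]<600)&(C[...,1]>-260)&(C[...,1]<-95)&((S<70)|(H>100)&(H<130))
m=m.astype(np.uint8);n,l,stt,_=cv2.connectedComponentsWithStats(m);m=l==1+np.argmax(stt[1:,4])
P=C[m];c,psi=np.array(P[P[:,0]<P[:,0].max()-110].mean(0)[:2]),float(sys.argv[2])
for it in range(4):
    ex=np.array([np.cos(psi),np.sin(psi)]);ey=np.array([-ex[1],ex[0]]);lx=(P[:,:2]-c)@ex;ly=(P[:,:2]-c)@ey
    xs=[];ys=[]
    for q in np.arange(lx.min()+8,lx.min()+130,4):
        k=abs(lx-q)<2
        if k.sum()>5:xs.append(q);ys.append((np.percentile(ly[k],3)+np.percentile(ly[k],97))/2)
    f=np.polyfit(xs,ys,1);psi+=f[0];c=c+ey*f[1]
print('psi',psi,'len',np.ptp(lx),'tip',c+ex*lx.max(),'origin',c+ex*(lx.max()-16),'or from tail',c+ex*(lx.min()+218))
for q in np.arange(lx.max()-60,lx.max()+1,4):
    k=abs(lx-q)<2;y=np.sort(ly[k])
    if len(y)>3:g=np.argmax(np.diff(y));print(round(q-lx.max()),y[[0,-1]].round(1),'gap',y[g:g+2].round(1),'hgap',round(y[g+1]-y[g],1))
E
python3 c.py w4 worm_axis bolt_head; python3 k.py w4.pkl 0.017; python3 -c "
import cv2;im=cv2.imread('pics/w4.png');cv2.imwrite('pics/w4c.png',cv2.resize(im[190:330,200:360],None,fx=4,fy=4,interpolation=cv2.INTER_CUBIC))"
```

```text
t 16.7 p [ 488.  -144.4  181.4] x [-1.    -0.017 -0.013] y [-0.017  1.    -0.002] z [ 0.013 -0.001 -1.   ] F [ 1.4  0.  -0.8] w 51.0 gf 0.0 j6 [ 0.03  0.23 -0.36  0.   -0.97 -1.59]
t 16.75 p [ 486.4 -144.1  178.2] x [-1.    -0.016 -0.007] y [-0.016  1.    -0.   ] z [ 0.007  0.    -1.   ] F [ 0.3 -0.  -0.6] w 50.8 gf 0.0 j6 [ 0.03  0.23 -0.36  0.   -0.97 -1.59]
worm_axis 0.82 [271.1 227.2] [ 522.4 -151.5   33.7]
worm_axis 0.45 [484.7 229. ] [520.9  37.7  32.6]
bolt_head 0.79 [275.6 270.8] [ 564.3 -146.9   35. ]
bolt_head 0.19 [289.7 192.6] [ 492.5 -135.5   25.1]
psi -0.058493993380532905 len 233.96846497205726 tip [ 586.50066144 -148.19662285] origin [ 570.52802601 -147.26125259] or from tail [ 570.5595071  -147.26309615]
-60 [-29.1  33.3] gap [-17.1   5.5] hgap 22.6
-56 [-30.   33.9] gap [-16.5   5.9] hgap 22.4
-52 [-29.9  33.3] gap [-17.4 -16.4] hgap 1.0
-48 [-36.7  33.7] gap [-29.3 -28.4] hgap 0.9
-44 [-36.8  33.8] gap [-29. -28.] hgap 1.0
-40 [-36.5  32.6] gap [8.1 9.9] hgap 1.9
-36 [-36.3  34.1] gap [-3.7 15.9] hgap 19.6
-32 [-33.1  33.3] gap [-18.1  16.2] hgap 34.3
-28 [-33.9  33.9] gap [-18.1  16. ] hgap 34.1
-24 [-33.9  33.2] gap [-18.6  16. ] hgap 34.7
-20 [-33.6  33.8] gap [-18.3  16.5] hgap 34.8
-16 [-33.4  33.8] gap [-18.2  16. ] hgap 34.1
-12 [-33.2  33.3] gap [-17.9  15.2] hgap 33.1
-8 [-32.9  33.8] gap [-17.9  16.4] hgap 34.3
-4 [-34.   33.2] gap [-18.  16.] hgap 33.9
0 [-32.6  32.5] gap [-18.3  17.1] hgap 35.4
```

View pics/w4c.png

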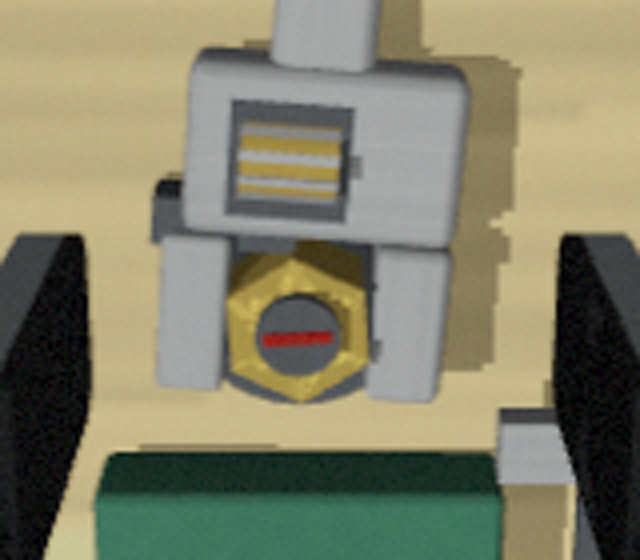

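{"fn": "arm_command", "kwargs": {
  "rows": [
    [[-0.13,-0.025,0.15],[0,0,0]],
    [[-0.13,-0.025,0.3],[0,0,0]],
    [[-0.13,-0.025,0.48],[0,0,0]],
    [[-0.13,-0.025,0.5],[0,0,0]],
    [[-0.13,-0.025,0.5],[0,0,0]]
  ],
  "grip": 0
}}

```text
clock: 17.35
position: [515.8, -150.1, 48.5]
ee_rot: [-0.008, 1.0, -0.0, -0.003]
contact_force: [0.7, 0.3, -0.4]
gripper_width: -0.2
grasp_force: 0.0
```

{"fn": "arm_command", "kwargs": {
  "rows": [
    [[0,0,0],[0,0,0]],
    [[0,0,0.04],[0,0,0]],
    [[0,0,0.062],[0,0,0]],
    [[0,0,0.07],[0,0,0]],
    [[0,0,0.07],[0,0,0]]
  ]
}}

```text
clock: 17.85
position: [517.5, -150.0, 34.5]
ee_rot: [-0.008, 1.0, -0.0, 0.001]
contact_force: [-1.6, 1.9, 6.9]
gripper_width: 0.0
grasp_force: 3.4
```

{"fn": "arm_command", "kwargs": {
  "rows": [
    [[-0.015,0,0],[0,0,0]],
    [[-0.03,0,0],[0,0,0]],
    [[-0.042,0,0],[0,0,0]],
    [[-0.042,0,0],[0,0,0]],
    [[-0.042,0,-0.03],[0,0,0]]
  ]
}}

```text
clock: 18.35
position: [526.3, -150.1, 40.9]
ee_rot: [-0.008, 1.0, 0.0, -0.001]
contact_force: [0.5, 0.6, -0.0]
gripper_width: 0.1
grasp_force: 0.0
```

{"fn": "arm_command", "kwargs": {
  "rows": [
    [[0,0,0],[0,0,0]],
    [[0.1,0,-0.2],[0,0,0]],
    [[0.18,0.02,-0.4],[0,0,0]],
    [[0.18,0.02,-0.54],[0,0,0]],
    [[0.18,0.02,-0.54],[0,0,0]]
  ],
  "grip": 0.6
}}

```text
clock: 18.85
position: [486.3, -145.8, 182.2]
ee_rot: [-0.009, 1.0, -0.001, 0.007]
contact_force: [0.9, -0.1, -0.3]
gripper_width: 51.2
grasp_force: 0.0
```

```bash
python3 c.py w5 ; python3 k.py w5.pkl -0.05
```

```text
t 18.85 p [ 486.3 -145.8  182.2] x [-1.    -0.017 -0.015] y [-0.017  1.    -0.002] z [ 0.015 -0.001 -1.   ] F [ 0.9 -0.1 -0.3] w 51.2 gf 0.0 j6 [ 0.03  0.22 -0.36  0.   -0.97 -1.58]
t 18.9 p [ 484.6 -145.4  179.1] x [-1.    -0.016 -0.009] y [-0.016  1.    -0.   ] z [ 0.009 -0.    -1.   ] F [-0.1 -0.4 -0.4] w 51.4 gf 0.0 j6 [ 0.03  0.23 -0.36  0.   -0.97 -1.58]
psi -0.062038900410714144 len 233.99367491841463 tip [ 586.50421316 -148.74366601] origin [ 570.53499774 -147.75161821] or from tail [ 570.54131065 -147.75201038]
-60 [-29.4  33.2] gap [-17.3   5.6] hgap 22.8
-56 [-29.3  33.9] gap [-17.8   5.8] hgap 23.6
-52 [-28.9  33.4] gap [-4.8 -3.8] hgap 1.0
-48 [-36.   33.7] gap [-33.3 -32.4] hgap 0.9
-44 [-36.  34.] gap [33. 34.] hgap 1.0
-40 [-35.9  32.8] gap [5.3 7.1] hgap 1.8
-36 [-35.8  33.9] gap [-2.8 16.1] hgap 18.9
-32 [-32.3  33.5] gap [-17.4  16.3] hgap 33.7
-28 [-33.1  34. ] gap [-17.3  16.1] hgap 33.5
-24 [-33.   33.2] gap [-17.9  16.2] hgap 34.0
-20 [-32.7  33.9] gap [-18.4  16.5] hgap 34.8
-16 [-32.5  34. ] gap [-17.2  16.7] hgap 33.9
-12 [-32.2  33.6] gap [-17.2  17. ] hgap 34.2
-8 [-33.1  33.9] gap [-17.1  14.5] hgap 31.6
-4 [-33.1  33.4] gap [-17.4  16.1] hgap 33.5
0 [-32.8  31.6] gap [-18.3  17.3] hgap 35.6
```

```bash
python3 -c "
from h import *
st()
plan([475.7,-141.9,40],-0.06,p0=np.array([482.5,-145.3,176]),psi0=.017)"
```

```text
t 18.9 p [ 484.6 -145.4  179.1] x [-1.    -0.016 -0.009] y [-0.016  1.    -0.   ] z [ 0.009 -0.    -1.   ] F [-0.1 -0.4 -0.4] w 51.4 gf 0.0 j6 [ 0.03  0.23 -0.36  0.   -0.97 -1.58]
shift [0.027 0.014 0.544] turn [0.    0.    0.025] | psi0 0.017
```

{"fn": "arm_command", "kwargs": {
  "rows": [
    [[0.027,0.014,0.15],[0,0,0.025]],
    [[0.027,0.014,0.35],[0,0,0.025]],
    [[0.027,0.014,0.48],[0,0,0.025]],
    [[0.027,0.014,0.5],[0,0,0.025]],
    [[0.027,0.014,0.5],[0,0,0.025]]
  ]
}}

```text
clock: 19.4
position: [475.3, -142.2, 49.5]
ee_rot: [0.031, 1.0, -0.0, -0.002]
contact_force: [-0.8, -0.0, 0.9]
gripper_width: 51.2
grasp_force: 0.0
```

{"fn": "arm_command", "kwargs": {
  "rows": [
    [[0,0,0],[0,0,0]],
    [[0,0,0],[0,0,0]]
  ]
}}

```text
clock: 19.6
position: [477.1, -142.1, 52.2]
ee_rot: [0.031, 1.0, 0.0, 0.002]
contact_force: [-0.8, 0.6, 0.8]
gripper_width: 51.2
grasp_force: 0.0
```

```bash
python3 -c "
from h import *
st()
plan([475.7,-141.9,19.5],-0.06)"
```

```text
t 19.6 p [ 477.1 -142.1   52.2] x [-0.998  0.063 -0.004] y [0.063 0.998 0.   ] z [ 0.004 -0.    -1.   ] F [-0.8  0.6  0.8] w 51.2 gf 0.0 j6 [ 0.04  0.39 -0.53  0.   -0.65 -1.67]
shift [0.006 0.001 0.131] turn [ 0.     0.001 -0.001] | psi0 -0.063
```

{"fn": "arm_command", "kwargs": {
  "rows": [
    [[0.003,0,0.06],[0,0,0]],
    [[0.003,0,0.11],[0,0,0]],
    [[0.003,0,0.126],[0,0,0]],
    [[0.003,0,0.126],[0,0,0]],
    [[0.003,0,0.126],[0,0,0]]
  ]
}}

```text
clock: 20.1
position: [475.7, -142.1, 20.0]
ee_rot: [0.031, 1.0, -0.0, 0.001]
contact_force: [-0.2, 0.2, 0.1]
gripper_width: 51.0
grasp_force: 0.0
```

{"fn": "arm_command", "kwargs": {
  "rows": [
    [[0,0,0],[0,0,0]],
    [[0,0,0],[0,0,0]],
    [[0,0,0],[0,0,0]],
    [[0,0,0],[0,0,0]],
    [[0,0,0],[0,0,0]]
  ],
  "grip": 0
}}

```text
clock: 20.6
position: [475.3, -142.3, 20.0]
ee_rot: [0.031, 1.0, -0.0, 0.001]
contact_force: [-1.3, -0.8, 5.6]
gripper_width: 22.0
grasp_force: 58.8
```

{"fn": "arm_command", "kwargs": {
  "rows": [
    [[-0.001,-0.024,0],[0,0,-0.02]],
    [[-0.003,-0.047,0],[0,0,-0.041]],
    [[-0.007,-0.071,0],[0,0,-0.062]],
    [[-0.012,-0.094,0],[0,0,-0.082]],
    [[-0.019,-0.117,0],[0,0,-0.103]]
  ]
}}

```text
clock: 21.1
position: [477.0, -171.7, 19.6]
ee_rot: [-0.13, 0.991, 0.0, -0.001]
contact_force: [-3.3, 0.5, 4.4]
gripper_width: 22.1
grasp_force: 58.9
```

```bash
python3 -c "
from h import *
s=st();print(s['wrist_torque'])"
```

```text
t 21.1 p [ 477.  -171.7   19.6] x [-0.966 -0.258  0.001] y [-0.258  0.966  0.001] z [-0.001  0.001 -1.   ] F [-3.3  0.5  4.4] w 22.1 gf 58.9 j6 [-0.03  0.45 -0.53 -0.   -0.59 -1.28]
[ 0.21651717  0.56404385 -0.44028517]
```

Forces are small; continue turning.

{"fn": "arm_command", "kwargs": {
  "rows": [
    [[-0.001,-0.024,0],[0,0,-0.02]],
    [[-0.003,-0.047,0],[0,0,-0.041]],
    [[-0.007,-0.071,0],[0,0,-0.062]],
    [[-0.012,-0.094,0],[0,0,-0.082]],
    [[-0.019,-0.117,0],[0,0,-0.103]]
  ]
}}

```text
clock: 21.6
position: [488.7, -199.2, 19.6]
ee_rot: [-0.288, 0.958, 0.0, -0.001]
contact_force: [-2.7, -2.8, 5.3]
gripper_width: 21.9
grasp_force: 59.0
```

{"fn": "arm_command", "kwargs": {
  "rows": [
    [[-0.001,-0.024,0],[0,0,-0.02]],
    [[-0.003,-0.047,0],[0,0,-0.041]],
    [[-0.007,-0.071,0],[0,0,-0.062]],
    [[-0.012,-0.094,0],[0,0,-0.082]],
    [[-0.019,-0.117,0],[0,0,-0.103]]
  ]
}}

```text
clock: 22.1
position: [508.8, -221.8, 19.6]
ee_rot: [-0.438, 0.899, 0.0, -0.001]
contact_force: [-4.5, -6.3, 3.0]
gripper_width: 21.9
grasp_force: 58.9
```

```bash
python3 -c "
from h import *
s=st();print(s['wrist_torque'])
plan([536.7,-234.2,19.5],1.23)"
```

```text
t 22.1 p [ 508.8 -221.8   19.6] x [-0.616 -0.788  0.002] y [-0.788  0.616  0.001] z [-0.002 -0.    -1.   ] F [-4.5 -6.3  3. ] w 21.9 gf 58.9 j6 [-0.12  0.51 -0.41  0.   -0.65 -0.55]
[-1.68261313  0.85237617 -0.60119923]
shift [-0.03  -0.119  0.   ] turn [ 0.    -0.    -0.103] | psi0 0.907
```

{"fn": "arm_command", "kwargs": {
  "rows": [
    [[0.003,-0.024,0],[0,0,-0.02]],
    [[0.001,-0.047,0],[0,0,-0.041]],
    [[-0.003,-0.071,0],[0,0,-0.062]],
    [[-0.007,-0.094,0],[0,0,-0.082]],
    [[-0.013,-0.117,0],[0,0,-0.103]]
  ]
}}

```text
clock: 22.6
position: [535.4, -237.3, 19.7]
ee_rot: [-0.578, 0.816, -0.001, 0.0]
contact_force: [-0.3, -4.3, 0.5]
gripper_width: 21.7
grasp_force: 58.9
```

{"fn": "arm_command", "kwargs": {
  "rows": [
    [[0,0,0],[0,0,0]],
    [[0,0,0],[0,0,0]]
  ]
}}

```text
clock: 22.8
position: [536.0, -237.4, 19.7]
ee_rot: [-0.577, 0.817, -0.001, 0.0]
contact_force: [0.7, -7.1, -0.1]
gripper_width: 21.9
grasp_force: 59.0
```

```bash
python3 f.py v2 420 700 -260 -60; python3 -c "
from h import *
s=st();print(s['wrist_torque'])
import pickle
for cam in ['top','side']:
    ci,im,d,_=pickle.load(open(f'v2_{cam}.pkl','rb'));C=cloud(ci,d);hsv=cv2.cvtColor(im,cv2.COLOR_BGR2HSV);H,S,V=[hsv[...,i].astype(int) for i in range(3)]
    m=((H<6)|(H>172))&(S>140)&(C[...,2]>38)&(C[...,2]<52)&(abs(C[...,0]-600)<70)&(C[...,1]>-90)&(C[...,1]<200)
    P=C[m];print(cam,len(P));
    for y in range(-80,200,40):
        k=abs(P[:,1]-y)<15
        if k.sum()>5:print(y,np.percentile(P[k,0],[2,98]).round(1))
"
```

```text
t 22.8 p [ 536.  -237.4   19.7] x [-0.334 -0.943  0.001] y [-0.943  0.334 -0.003] z [ 0.002 -0.002 -1.   ] F [ 0.7 -7.1 -0.1] w 21.9 gf 59.0 j6 [-0.14  0.55 -0.33  0.   -0.69 -0.2 ]
top origin [306 139] scale 5.633802816901408
side origin [209 166] scale 3.8095238095238093
t 22.9 p [ 536.  -237.4   19.7] x [-0.334 -0.943  0.001] y [-0.943  0.334 -0.003] z [ 0.002 -0.002 -1.   ] F [ 1.  -6.2 -0.3] w 21.9 gf 59.0 j6 [-0.14  0.55 -0.33  0.   -0.69 -0.2 ]
[-1.68314611 -0.15298461 -0.25191759]
top 620
0 [609.6 634.3]
40 [609.6 635.1]
80 [607.7 633.8]
120 [608.1 633.4]
160 [607.6 631.8]
side 717
-80 [608.8 636.8]
-40 [607.1 635.7]
0 [607.6 636.4]
40 [606.9 634.5]
80 [607.2 634.5]
120 [606.5 633.1]
160 [605.7 633.2]
```

{"fn": "arm_command", "kwargs": {
  "rows": [
    [[0,-0.012,0],[0,0,-0.01]],
    [[0,-0.024,0],[0,0,-0.021]],
    [[-0.001,-0.037,0],[0,0,-0.032]],
    [[-0.001,-0.037,0],[0,0,-0.032]],
    [[-0.001,-0.037,0],[0,0,-0.032]]
  ]
}}

```text
clock: 23.4
position: [544.8, -240.1, 19.7]
ee_rot: [-0.617, 0.787, -0.001, 0.0]
contact_force: [0.6, -6.1, 0.5]
gripper_width: 22.1
grasp_force: 59.0
```

```bash
cat > r.py <<'E'
from h import *
s=st();print(s['wrist_torque'])
ci=arm.camera_info('side');im,d=arm.get_image('side')
C=cloud(ci,d);hsv=cv2.cvtColor(im,cv2.COLOR_BGR2HSV);H,S,V=[hsv[...,i].astype(int) for i in range(3)]
m=((H<6)|(H>172))&(S>140)&(C[...,2]>38)&(C[...,2]<52)&(abs(C[...,0]-600)<70)&(C[...,1]>-90)&(C[...,1]<200)
P=C[m]
for y in range(-80,200,40):
        k=abs(P[:,1]-y)<15
        if k.sum()>5:print(y,np.percentile(P[k,0],[2,98]).round(1))
E
python3 r.py
```

```text
t 23.4 p [ 544.8 -240.1   19.7] x [-0.238 -0.971  0.001] y [-0.971  0.238 -0.003] z [ 0.002 -0.002 -1.   ] F [ 0.6 -6.1  0.5] w 22.1 gf 59.0 j6 [-0.14  0.56 -0.31  0.   -0.7  -0.1 ]
[-1.51709878 -0.19472008 -0.33433242]
-80 [612.7 638.5]
-40 [610.2 639. ]
0 [610.9 638.4]
40 [609.9 637.5]
80 [610.  635.8]
120 [608.6 636.4]
160 [608.  635.2]
```

{"fn": "arm_command", "kwargs": {
  "rows": [
    [[0,-0.01,0],[0,0,-0.008]],
    [[0,-0.02,0],[0,0,-0.017]],
    [[0,-0.029,0],[0,0,-0.025]],
    [[0,-0.029,0],[0,0,-0.025]]
  ]
}}

```text
clock: 23.85
position: [551.0, -240.8, 19.6]
ee_rot: [-0.648, 0.762, -0.0, -0.0]
contact_force: [-2.7, -2.6, 4.5]
gripper_width: 21.7
grasp_force: 59.8
```

```bash
python3 r.py
```

```text
t 23.85 p [ 551.  -240.8   19.6] x [-0.16  -0.987  0.   ] y [-0.987  0.16  -0.   ] z [ 0. -0. -1.] F [-2.7 -2.6  4.5] w 21.7 gf 59.8 j6 [-0.14  0.57 -0.29  0.   -0.71 -0.02]
[-0.91974726  0.54323714 -0.7072256 ]
-80 [613.  640.7]
-40 [611.  639.3]
0 [611.1 638.4]
40 [609.7 637.3]
80 [610.3 636.5]
120 [609.1 635.9]
160 [608.4 635.9]
```

{"fn": "arm_command", "kwargs": {
  "rows": [
    [[0,0.017,0],[0,0,0.015]],
    [[0,0.033,0],[0,0,0.029]],
    [[0,0.033,0],[0,0,0.029]]
  ]
}}

```text
clock: 24.2
position: [544.3, -239.1, 19.8]
ee_rot: [-0.614, 0.789, -0.001, 0.001]
contact_force: [1.6, -2.8, 3.6]
gripper_width: 22.0
grasp_force: 59.3
```

```bash
python3 -c "
from h import *
s=st();print(s['wrist_torque'])"
```

```text
t 24.2 p [ 544.3 -239.1   19.8] x [-0.247 -0.969  0.   ] y [-0.969  0.247 -0.003] z [ 0.003 -0.001 -1.   ] F [ 1.6 -2.8  3.6] w 22.0 gf 59.3 j6 [-0.14  0.56 -0.31  0.   -0.7  -0.11]
[-0.65091497 -0.35658011 -0.2382687 ]
```

```bash
python3 -c "
from h import *
plan([489.8,-387.2,90],0.69,p0=np.array([544.3,-239.1,90]),psi0=1.321)
plan([489.8,-387.2,90],0.053,p0=np.array([489.8,-387.2,90]),psi0=.69)"
```

```text
shift [0.628 0.065 0.   ] turn [0.    0.    0.201] | psi0 1.321
shift [0. 0. 0.] turn [0.    0.    0.203] | psi0 0.69
```

{"fn": "arm_command", "kwargs": {
  "rows": [
    [[0,0,-0.04],[0,0,0]],
    [[0,0,-0.1],[0,0,0]],
    [[0,0,-0.2],[0,0,0]],
    [[0,0,-0.28],[0,0,0]],
    [[0,0,-0.28],[0,0,0]]
  ]
}}

```text
clock: 24.7
position: [543.6, -238.7, 91.0]
ee_rot: [-0.614, 0.79, -0.001, 0.001]
contact_force: [0.8, 0.1, -5.0]
gripper_width: 21.9
grasp_force: 59.6
```

{"fn": "arm_command", "kwargs": {
  "rows": [
    [[0.12,0.01,0],[0,0,0.03]],
    [[0.25,0.025,0],[0,0,0.075]],
    [[0.38,0.04,0],[0,0,0.12]],
    [[0.52,0.055,0],[0,0,0.165]],
    [[0.628,0.065,0],[0,0,0.201]]
  ]
}}

```text
clock: 25.2
position: [485.4, -387.2, 86.4]
ee_rot: [-0.335, 0.942, 0.002, -0.002]
contact_force: [0.2, 0.9, -4.2]
gripper_width: 22.0
grasp_force: 59.6
```

{"fn": "arm_command", "kwargs": {
  "rows": [
    [[0,0,0],[0,0,0.04]],
    [[0,0,0],[0,0,0.085]],
    [[0,0,0],[0,0,0.13]],
    [[0,0,0],[0,0,0.17]],
    [[0,0,0],[0,0,0.203]]
  ]
}}

```text
clock: 25.7
position: [486.1, -385.6, 86.3]
ee_rot: [-0.023, 1.0, 0.002, -0.003]
contact_force: [-0.4, -0.4, -4.1]
gripper_width: 22.1
grasp_force: 59.6
```

{"fn": "arm_command", "kwargs": {
  "rows": [
    [[0,0,0],[0,0,0]],
    [[0,0,0],[0,0,0]]
  ]
}}

```text
clock: 25.9
position: [486.9, -386.2, 87.3]
ee_rot: [-0.026, 1.0, 0.001, -0.002]
contact_force: [0.7, 0.6, -4.0]
gripper_width: 21.7
grasp_force: 59.6
```

```bash
python3 -c "
from h import *
st();plan([489.8,-387.2,7],.053)"
```

```text
t 25.9 p [ 486.9 -386.2   87.3] x [-0.999 -0.053  0.003] y [-0.053  0.999  0.002] z [-0.003  0.002 -1.   ] F [ 0.7  0.6 -4. ] w 21.7 gf 59.6 j6 [-0.41  0.51 -0.18 -0.   -0.89 -1.11]
shift [-0.012 -0.005  0.321] turn [ 0.001 -0.001 -0.   ] | psi0 0.053
```

{"fn": "arm_command", "kwargs": {
  "rows": [
    [[-0.006,-0.004,0.12],[0,0,0]],
    [[-0.006,-0.004,0.24],[0,0,0]],
    [[-0.006,-0.004,0.29],[0,0,0]],
    [[-0.006,-0.004,0.315],[0,0,0]],
    [[-0.006,-0.004,0.315],[0,0,0]]
  ]
}}

```text
clock: 26.4
position: [489.5, -388.1, 10.0]
ee_rot: [-0.026, 1.0, 0.0, -0.0]
contact_force: [0.5, 0.1, -3.6]
gripper_width: 21.7
grasp_force: 59.6
```

{"fn": "arm_command", "kwargs": {
  "rows": [
    [[0,0,0.004],[0,0,0]],
    [[0,0,0.01],[0,0,0]],
    [[0,0,0.01],[0,0,0]]
  ]
}}

```text
clock: 26.7
position: [490.2, -388.3, 8.8]
ee_rot: [-0.025, 1.0, -0.0, 0.001]
contact_force: [-0.3, -0.1, -3.9]
gripper_width: 21.8
grasp_force: 59.7
```

```bash
python3 -c "
from h import *
st()"
```

```text
t 26.7 p [ 490.2 -388.3    8.8] x [-0.999 -0.05  -0.002] y [-0.05   0.999 -0.001] z [ 0.002 -0.001 -1.   ] F [-0.3 -0.1 -3.9] w 21.8 gf 59.7 j6 [-0.41  0.61 -0.24  0.   -0.72 -1.11]
```

{"fn": "arm_command", "kwargs": {
  "rows": [
    [[0,0,0.006],[0,0,0]],
    [[0,0,0.008],[0,0,0]],
    [[0,0,0.008],[0,0,0]]
  ]
}}

```text
clock: 27.0
position: [490.0, -388.4, 7.6]
ee_rot: [-0.025, 1.0, -0.001, 0.001]
contact_force: [-2.5, 1.8, 4.8]
gripper_width: 21.9
grasp_force: 60.7
```

{"fn": "arm_command", "kwargs": {
  "rows": [
    [[0,0,0],[0,0,0]],
    [[0,0,0],[0,0,0]],
    [[0,0,0],[0,0,0]],
    [[0,0,0],[0,0,0]]
  ],
  "grip": 0.6
}}

```text
clock: 27.4
position: [489.7, -388.1, 5.8]
ee_rot: [-0.025, 1.0, -0.0, 0.0]
contact_force: [-0.2, -0.8, -1.0]
gripper_width: 51.0
grasp_force: 0.0
```

{"fn": "arm_command", "kwargs": {
  "rows": [
    [[0,0,-0.1],[0,0,0]],
    [[0,0,-0.3],[0,0,0]],
    [[0,0,-0.5],[0,0,0]],
    [[0,0,-0.7],[0,0,0]],
    [[0,0,-0.9],[0,0,0]]
  ]
}}

```text
clock: 27.9
position: [489.2, -387.9, 233.0]
ee_rot: [-0.025, 1.0, -0.0, 0.0]
contact_force: [0.5, -0.1, -0.2]
gripper_width: 51.1
grasp_force: 0.0
```

```bash
cat > pw.py <<'E'
from h import *
import pickle,sys
ci,im,d,s=pickle.load(open(sys.argv[1],'rb'));C=cloud(ci,d)
hsv=cv2.cvtColor(im,cv2.COLOR_BGR2HSV);H,S,V=[hsv[...,i].astype(int) for i in range(3)]
m=(C[...,2]>7)&(C[...,2]<30)&(V>45)&(C[...,0]>300)&(C[...,0]<640)&(C[...,1]>-480)&(C[...,1]<-290)
n,l,stt,_=cv2.connectedComponentsWithStats(m.astype(np.uint8));P=C[l==1+np.argmax(stt[1:,4])];print(len(P),P.min(0),P.max(0))
b=C[m&(H>100)&(H<130)&(S>120)][:,:2];c,v=fitline(b);print('blue',len(b),c,np.arctan2(v[1],v[0]))
E
python3 c.py w6; python3 pw.py w6.pkl; python3 -c "
from h import *
plan([430,300,330],0.1)"
```

```text
t 27.9 p [ 489.2 -387.9  233. ] x [-0.999 -0.05  -0.   ] y [-0.05   0.999 -0.   ] z [ 0. -0. -1.] F [ 0.5 -0.1 -0.2] w 51.1 gf 0.0 j6 [-0.41  0.38  0.01  0.   -1.2  -1.11]
t 27.95 p [ 492.8 -391.   243.7] x [-0.999 -0.052 -0.014] y [-0.052  0.999 -0.012] z [ 0.014 -0.012 -1.   ] F [ 2.  -2.2  8.1] w 50.8 gf 0.0 j6 [-0.41  0.37  0.02  0.01 -1.2  -1.11]
6867 [ 367.85099448 -419.86702054    7.0164041 ] [ 602.6781128  -348.90271928   24.62255846]
blue 2134 [ 419.53676537 -390.98605684] 0.04821777160204905
shift [ 0.102  2.769 -0.381] turn [-0.004  0.004 -0.015] | psi0 0.052
```

{"fn": "arm_command", "kwargs": {
  "rows": [
    [[0.035,0.2,-0.13],[0,0,0]],
    [[0.035,0.4,-0.33],[0,0,0]],
    [[0.035,0.6,-0.38],[0,0,0]],
    [[0.035,0.8,-0.38],[0,0,0]],
    [[0.035,0.95,-0.38],[0,0,0]]
  ]
}}

```text
clock: 28.45
position: [469.7, -165.0, 326.0]
ee_rot: [-0.025, 1.0, -0.0, 0.002]
contact_force: [0.2, 0.2, 0.2]
gripper_width: 51.3
grasp_force: 0.0
```

{"fn": "arm_command", "kwargs": {
  "rows": [
    [[0.035,0.2,0],[0,0,0]],
    [[0.035,0.4,0],[0,0,0]],
    [[0.035,0.6,0],[0,0,0]],
    [[0.035,0.8,0],[0,0,0]],
    [[0.035,0.95,0],[0,0,0]]
  ]
}}

```text
clock: 28.95
position: [448.4, 72.7, 324.8]
ee_rot: [-0.026, 1.0, 0.0, 0.0]
contact_force: [0.4, -0.0, 0.2]
gripper_width: 51.1
grasp_force: 0.0
```

{"fn": "arm_command", "kwargs": {
  "rows": [
    [[0.035,0.2,0],[0,0,-0.015]],
    [[0.035,0.4,0],[0,0,-0.015]],
    [[0.035,0.6,0],[0,0,-0.015]],
    [[0.035,0.8,0],[0,0,-0.015]],
    [[0.035,0.9,0],[0,0,-0.015]]
  ],
  "grip": 1
}}

```text
clock: 29.45
position: [428.4, 298.0, 324.0]
ee_rot: [-0.05, 0.999, 0.0, -0.0]
contact_force: [0.0, -0.4, 0.4]
gripper_width: 85.6
grasp_force: 0.0
```

{"fn": "arm_command", "kwargs": {
  "rows": [
    [[0,0,0],[0,0,0]],
    [[0,0,0],[0,0,0]],
    [[0,0,0],[0,0,0]]
  ]
}}

```text
clock: 29.75
position: [429.1, 293.7, 324.7]
ee_rot: [-0.048, 0.999, -0.0, -0.0]
contact_force: [-0.6, -0.3, -0.6]
gripper_width: 85.2
grasp_force: 0.0
```

```bash
python3 c.py w7 pad bar1 bar1
```

```text
t 29.75 p [429.1 293.7 324.7] x [-0.995 -0.096  0.   ] y [-0.096  0.995 -0.   ] z [-0. -0. -1.] F [-0.6 -0.3 -0.6] w 85.2 gf 0.0 j6 [ 0.91  0.15 -0.08  0.   -1.34 -2.39]
t 29.8 p [429.2 293.5 324.9] x [-0.995 -0.096 -0.   ] y [-0.096  0.995  0.   ] z [ 0.  0. -1.] F [-1.   0.2  0.7] w 85.6 gf 0.0 j6 [ 0.91  0.15 -0.08  0.   -1.34 -2.39]
pad 0.56 [344.2 236.7] [522.7 393.7  11.6]
bar1 0.98 [121.4 217.2] [362.4 288.  466.6]
bar1 0.94 [193.2 225.3] [518.4 187.2  33.6]
bar1 0.92 [156.9 220.1] [515.9 139.3  33. ]
bar1 0.98 [121.4 217.2] [362.4 288.  466.6]
bar1 0.94 [193.2 225.3] [518.4 187.2  33.6]
bar1 0.92 [156.9 220.1] [515.9 139.3  33. ]
```

View pics/w7.png

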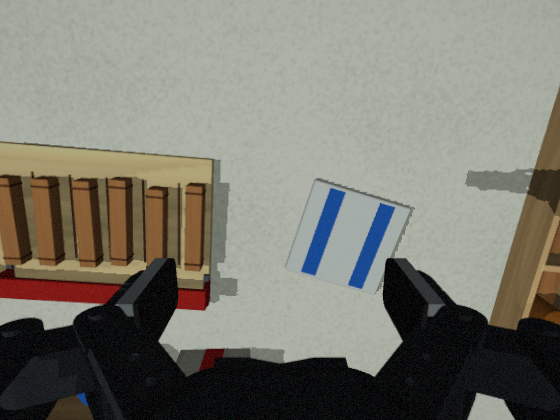

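```bash
cat > p.py <<'E'
from h import *
import pickle
ci,im,d,s=pickle.load(open('w7.pkl','rb'));C=cloud(ci,d);hsv=cv2.cvtColor(im,cv2.COLOR_BGR2HSV);H,S,V=[hsv[...,i].astype(int) for i in range(3)]
vv,uu=np.mgrid[:420,:560]
roi=(uu>275)&(uu<425)&(vv>170)&(vv<300)
poly=np.zeros(im.shape[:2],np.uint8);cv2.fillPoly(poly,[np.array([[311,172],[424,205],[380,302],[278,270]])],1)
blue=(poly>0)&(H>100)&(H<130)&(S>120)
n,l,stt,_=cv2.connectedComponentsWithStats(blue.astype(np.uint8))
for k in np.argsort(-stt[1:,4])[:2]+1:
    P=project('wrist',l==k,12,ci);r=cv2.minAreaRect(P.astype(np.float32));c,v=fitline(P);print('line',r,c,np.arctan2(v[1],v[0]))
pm=(poly>0)&((V>185)|blue)&(S<40)|blue
P=C[(poly>0)&(C[...,2]>7.5)];print('pad cloud',cv2.minAreaRect(P[:,:2].astype(np.float32)),np.median(P[:,2]))
m=(C[...,2]>26)&(C[...,2]<37.5)&(C[...,1]>-110)&(C[...,1]<210)&(C[...,0]>440)&(C[...,0]<600)&(H<20)&(S>90)
n,l,stt,_=cv2.connectedComponentsWithStats(cv2.erode(m.astype(np.uint8),np.ones((2,2))))
for k in range(1,n):
    if stt[k,4]>150:
        P=project('wrist',l==k,34,ci);r=cv2.minAreaRect(P.astype(np.float32));c,v=fitline(P);print('bar',stt[k,4],np.round(r[0],1),np.round(r[1],1),np.round(c,1),round(np.arctan2(v[1],v[0]),3),C[l==k][:,2].mean().round(1))
ci,im,d,s=pickle.load(open('w1.pkl','rb'))
E
python3 p.py
```

```text
line ((534.3914794921875, 432.560546875), (21.34442901611328, 129.3611297607422), 78.333740234375) [532.07172489 432.9625557 ] -0.20267340256047578
line ((519.7213134765625, 362.06878662109375), (20.69491958618164, 128.4007568359375), 78.38745880126953) [517.58632168 362.49865969] -0.20278385654584388
pad cloud ((510.7049560546875, 393.8874816894531), (152.96054077148438, 170.67340087890625), 78.66326904296875) 11.307662402775009
bar 1486 [536.7 -51.2] [119.7  26.8] [539.7 -49.8] -0.009 32.6
bar 1582 [533.3  -4.4] [119.7  25. ] [531.4  -4.5] 0.009 32.7
bar 1503 [531.5  47.2] [118.1  23.6] [529.6  46.9] 0.035 32.8
bar 1447 [525.7  91. ] [118.4  23.4] [523.3  90.8] -0.004 32.9
bar 1345 [524.3 188.3] [118.6  22.4] [521.  188.1] 0.001 33.0
bar 1149 [527.7 137.9] [106.9  22.2] [521.2 137.5] -0.011 33.0
```

```bash
cat > cyc.py <<'E'
from h import *
import sys
PAD=np.array([527.1,397.3]);PY=-0.203;BY=0.0175
def seq(way,p0,psi0):
    for pos,psi in way:
        pos=np.array(pos,float);R0=mk(psi0);v=R0.T@(pos-p0)/250;w=R.from_matrix(R0.T@mk(psi)).as_rotvec()/np.pi
        print(np.round(pos),round(psi,3),'shift',np.round(v,3),'turnz',np.round(w[2],3));p0,psi0=pos,psi
def cyc(bx,by,layer,slot,s=None):
    """pick then place"""
    s=s or arm.read_state();R0=R.from_quat(s['ee_rot']).as_matrix();psi0=np.arctan2(-R0[1,0],-R0[0,0]);p0=np.array(s['position'])
    print('PICK');mid=(p0+np.array([bx,by,80]))/2
    big=np.linalg.norm(p0-[bx,by,80])>230
    way=([(mid,(psi0+BY)/2)] if big else [])+[([bx,by,80],BY),([bx,by,17],BY),([bx,by,130],BY)];seq(way,p0,psi0)
    print('PLACE');c,sn=np.cos(PY),np.sin(PY)
    off=np.array([0,36*slot]) if layer!=2 else np.array([36*slot,0])
    t=PAD+np.array([c*off[0]-sn*off[1],sn*off[0]+c*off[1]]);psi=PY+(np.pi/2 if layer==2 else 0);z=17+22*(layer-1)
    n=int(np.ceil(max(np.hypot(*(t-[bx,by]))/235,abs(psi-BY)/.7)))
    way=[(np.array([bx,by,130])+(np.array([*t,130])-[bx,by,130])*k/n,BY+(psi-BY)*k/n) for k in range(1,n+1)]
    way+=[([*t,z+1],psi),([*t,z+110],psi)];seq(way,np.array([bx,by,130.]),BY)
if __name__=='__main__':
    a=sys.argv;st();cyc(float(a[1]),float(a[2]),int(a[3]),int(a[4]))
E
python3 cyc.py 525 188 1 1; python3 -c "
import pickle;from h import *
ci,im,d,s=pickle.load(open('w2.pkl','rb'));C=cloud(ci,d)
for v in (200,230,260): print([ (round(C[v,u,1]),round(C[v,u,2],1)) for u in range(396,420)])"
```

```text
t 29.95 p [429.3 293.7 325.1] x [-0.995 -0.096 -0.001] y [-0.096  0.995  0.   ] z [ 0.  0. -1.] F [-0.2  0.6  0.4] w 85.2 gf 0.0 j6 [ 0.91  0.15 -0.08  0.   -1.34 -2.39]
PICK
[477. 241. 203.] 0.057 shift [-0.17  -0.229  0.49 ] turnz 0.012
[525. 188.  80.] 0.018 shift [-0.179 -0.222  0.49 ] turnz 0.012
[525. 188.  17.] 0.018 shift [0.    0.    0.252] turnz 0.0
[525. 188. 130.] 0.018 shift [ 0.     0.    -0.452] turnz 0.0
PLACE
[530. 310. 130.] -0.093 shift [-0.027  0.489  0.   ] turnz 0.035
[534. 433. 130.] -0.203 shift [0.027 0.489 0.   ] turnz 0.035
[534. 433.  18.] -0.203 shift [0.    0.    0.448] turnz 0.0
[534. 433. 127.] -0.203 shift [ 0.     0.    -0.436] turnz 0.0
[(-38, np.float64(10.3)), (-37, np.float64(10.8)), (-37, np.float64(10.7)), (-35, np.float64(10.1)), (-35, np.float64(11.0)), (-34, np.float64(10.3)), (-33, np.float64(11.2)), (-32, np.float64(11.3)), (-32, np.float64(12.2)), (-31, np.float64(12.1)), (-29, np.float64(10.4)), (-29, np.float64(12.2)), (-28, np.float64(11.3)), (-26, np.float64(10.3)), (-26, np.float64(12.0)), (-25, np.float64(11.5)), (-24, np.float64(10.9)), (-23, np.float64(11.3)), (-22, np.float64(10.4)), (-21, np.float64(11.4)), (-20, np.float64(11.2)), (-20, np.float64(11.7)), (-19, np.float64(12.2)), (-20, np.float64(16.6))]Traceback (most recent call last):
  File "<string>", line 4, in <module>
    for v in (200,230,260): print([ (round(C[v,u,1]),round(C[v,u,2],1)) for u in range(396,420)])
                                     ~~~~~^^^^^^^^^^
ValueError: cannot convert float NaN to integer
```

{"fn": "arm_command", "kwargs": {
  "rows": [
    [[-0.06,-0.08,0.16],[0,0,0.012]],
    [[-0.12,-0.16,0.33],[0,0,0.012]],
    [[-0.17,-0.229,0.49],[0,0,0.012]],
    [[-0.17,-0.229,0.49],[0,0,0.012]]
  ],
  "grip": 0.4
}}

```text
clock: 30.35
position: [474.9, 237.5, 196.6]
ee_rot: [-0.027, 1.0, -0.003, -0.005]
contact_force: [-0.6, 0.2, -0.5]
gripper_width: 34.6
grasp_force: 0.0
```

{"fn": "arm_command", "kwargs": {
  "rows": [
    [[-0.06,-0.08,0.16],[0,0,0.012]],
    [[-0.12,-0.16,0.33],[0,0,0.012]],
    [[-0.179,-0.222,0.49],[0,0,0.012]],
    [[-0.179,-0.222,0.49],[0,0,0.012]],
    [[-0.179,-0.222,0.49],[0,0,0.012]]
  ]
}}

```text
clock: 30.85
position: [525.9, 189.3, 80.8]
ee_rot: [-0.011, 1.0, 0.0, 0.001]
contact_force: [0.6, -0.4, 0.0]
gripper_width: 33.9
grasp_force: 0.0
```

```bash
cat > bars.py <<'E'
from h import *
import pickle,sys
ci=arm.camera_info('wrist');im,d=arm.get_image('wrist');pickle.dump((ci,im,d,0),open(sys.argv[1]+'.pkl','wb'))
C=cloud(ci,d);hsv=cv2.cvtColor(im,cv2.COLOR_BGR2HSV);H,S,V=[hsv[...,i].astype(int) for i in range(3)]
m=(C[...,2]>26)&(C[...,2]<38)&(C[...,1]>-110)&(C[...,1]<225)&(C[...,0]>440)&(C[...,0]<605)&(H<20)&(S>90)
n,l,stt,_=cv2.connectedComponentsWithStats(m.astype(np.uint8))
for k in range(1,n):
    if stt[k,4]>150:
        P=project('wrist',l==k,34,ci);P=P[(P>np.percentile(P,1,axis=0)).all(1)];c,v=fitline(P);print('bar',stt[k,4],'near',P[:,0].min().round(1),'far',P[:,0].max().round(1),'y at 510',np.median(P[abs(P[:,0]-500)<20,1]).round(1),'yrange',np.percentile(P[:,1],[2,98]).round(1),round(np.arctan2(v[1],v[0]),3))
st()
E
python3 bars.py b1
```

```text
bar 7942 near 467.1 far 581.1 y at 510 90.3 yrange [ 78.6 102.2] -0.018
bar 7312 near 465.8 far 583.6 y at 510 186.6 yrange [176.5 197. ] 0.007
bar 8576 near 473.3 far 591.4 y at 510 47.6 yrange [35.8 60.2] 0.006
bar 5837 near 475.0 far 572.1 y at 510 137.1 yrange [126.1 148.2] -0.042
t 30.9 p [526.3 190.2  82.1] x [-1.    -0.023 -0.004] y [-0.023  1.     0.002] z [ 0.004  0.002 -1.   ] F [ 1.2  0.7 -0. ] w 34.3 gf 0.0 j6 [ 0.64  0.43 -0.35  0.   -0.79 -2.19]
```

{"fn": "arm_command", "kwargs": {
  "rows": [
    [[0,-0.006,0.1],[0,0,0]],
    [[0,-0.006,0.2],[0,0,0]],
    [[0,-0.006,0.254],[0,0,0]],
    [[0,-0.006,0.254],[0,0,0]],
    [[0,-0.006,0.254],[0,0,0]]
  ]
}}

```text
clock: 31.4
position: [526.2, 189.2, 18.7]
ee_rot: [-0.012, 1.0, 0.001, 0.002]
contact_force: [0.1, 0.3, -0.7]
gripper_width: 33.9
grasp_force: 0.0
```

{"fn": "arm_command", "kwargs": {
  "rows": [
    [[0,0,0],[0,0,0]],
    [[0,0,0],[0,0,0]],
    [[0,0,0],[0,0,0]],
    [[0,0,0],[0,0,0]]
  ],
  "grip": 0
}}

```text
clock: 31.8
position: [526.3, 188.9, 18.9]
ee_rot: [-0.011, 1.0, 0.001, 0.002]
contact_force: [-1.7, 1.6, 7.1]
gripper_width: 20.6
grasp_force: 61.0
```

{"fn": "arm_command", "kwargs": {
  "rows": [
    [[0,0,-0.08],[0,0,0]],
    [[0,0,-0.2],[0,0,0]],
    [[0,0,-0.36],[0,0,0]],
    [[0,0,-0.452],[0,0,0]],
    [[0,0,-0.452],[0,0,0]]
  ]
}}

```text
clock: 32.3
position: [527.4, 189.1, 134.6]
ee_rot: [-0.011, 1.0, 0.003, 0.005]
contact_force: [-0.3, -0.2, -1.0]
gripper_width: 20.7
grasp_force: 60.1
```

```bash
python3 -c "from h import *;st()"
```

```text
t 32.3 p [527.4 189.1 134.6] x [-1.    -0.023 -0.009] y [-0.023  1.     0.005] z [ 0.009  0.006 -1.   ] F [-0.3 -0.2 -1. ] w 20.7 gf 60.1 j6 [ 0.63  0.36 -0.3   0.   -0.9  -2.18]
```

{"fn": "arm_command", "kwargs": {
  "rows": [
    [[-0.005,0.12,0],[0,0,0.01]],
    [[-0.012,0.24,0],[0,0,0.02]],
    [[-0.02,0.37,0],[0,0,0.03]],
    [[-0.027,0.489,0],[0,0,0.035]]
  ]
}}

```text
clock: 32.7
position: [528.6, 311.0, 129.1]
ee_rot: [0.045, 0.999, 0.0, -0.0]
contact_force: [0.1, -0.3, 0.6]
gripper_width: 20.3
grasp_force: 60.1
```

{"fn": "arm_command", "kwargs": {
  "rows": [
    [[0.006,0.14,0],[0,0,0.01]],
    [[0.013,0.28,0],[0,0,0.02]],
    [[0.02,0.4,0],[0,0,0.03]],
    [[0.027,0.489,0],[0,0,0.035]],
    [[0.027,0.489,0],[0,0,0.035]]
  ]
}}

```text
clock: 33.2
position: [532.4, 434.8, 128.1]
ee_rot: [0.098, 0.995, 0.0, -0.0]
contact_force: [-0.2, 0.0, -1.4]
gripper_width: 20.5
grasp_force: 60.1
```

```bash
python3 -c "
from h import *
st();plan([534.4,432.6,19],-.203)"
```

```text
t 33.2 p [532.4 434.8 128.1] x [-0.981  0.194  0.   ] y [0.194 0.981 0.   ] z [-0.  0. -1.] F [-0.2  0.  -1.4] w 20.5 gf 60.1 j6 [ 0.92  0.57  0.04 -0.   -1.05 -2.69]
shift [-0.01  -0.007  0.437] turn [ 0.    -0.     0.002] | psi0 -0.196
```

{"fn": "arm_command", "kwargs": {
  "rows": [
    [[-0.008,-0.007,0.15],[0,0,0.002]],
    [[-0.008,-0.007,0.3],[0,0,0.002]],
    [[-0.008,-0.007,0.4],[0,0,0.002]],
    [[-0.008,-0.007,0.432],[0,0,0.002]],
    [[-0.008,-0.007,0.432],[0,0,0.002]]
  ]
}}

```text
clock: 33.7
position: [534.0, 429.0, 20.8]
ee_rot: [0.102, 0.995, -0.001, -0.001]
contact_force: [-0.3, -0.0, 0.1]
gripper_width: 20.4
grasp_force: 60.1
```

{"fn": "arm_command", "kwargs": {
  "rows": [
    [[0,0,0],[0,0,0]],
    [[0,0,0],[0,0,0]]
  ]
}}

```text
clock: 33.9
position: [535.1, 430.3, 22.1]
ee_rot: [0.102, 0.995, 0.001, 0.0]
contact_force: [-0.1, 0.9, 0.2]
gripper_width: 20.8
grasp_force: 60.1
```

```bash
python3 -c "
from h import *
st();plan([534.4,432.6,19],-.203)"
```

```text
t 33.9 p [535.1 430.3  22.1] x [-0.979  0.203 -0.001] y [0.203 0.979 0.001] z [ 0.001  0.001 -1.   ] F [-0.1  0.9  0.2] w 20.8 gf 60.1 j6 [ 0.91  0.68 -0.06  0.   -0.84 -2.69]
shift [0.005 0.009 0.013] turn [ 0.  0. -0.] | psi0 -0.205
```

{"fn": "arm_command", "kwargs": {
  "rows": [
    [[0.004,0.007,0.006],[0,0,0]],
    [[0.004,0.007,0.011],[0,0,0]],
    [[0.004,0.007,0.011],[0,0,0]]
  ]
}}

```text
clock: 34.2
position: [534.2, 432.4, 19.0]
ee_rot: [0.102, 0.995, 0.0, 0.0]
contact_force: [-0.6, 0.4, 2.2]
gripper_width: 20.5
grasp_force: 60.3
```

{"fn": "arm_command", "kwargs": {
  "rows": [
    [[0,0,0],[0,0,0]],
    [[0,0,0],[0,0,0]],
    [[0,0,0],[0,0,0]]
  ],
  "grip": 0.4
}}

```text
clock: 34.5
position: [534.0, 431.9, 18.3]
ee_rot: [0.102, 0.995, -0.0, -0.0]
contact_force: [-0.6, 0.7, 0.1]
gripper_width: 33.9
grasp_force: 0.0
```

{"fn": "arm_command", "kwargs": {
  "rows": [
    [[0,0,-0.1],[0,0,0]],
    [[0,0,-0.25],[0,0,0]],
    [[0,0,-0.4],[0,0,0]],
    [[0,0,-0.44],[0,0,0]],
    [[0,0,-0.44],[0,0,0]]
  ]
}}

```text
clock: 35.0
position: [534.8, 432.9, 131.1]
ee_rot: [0.102, 0.995, 0.002, 0.001]
contact_force: [-0.1, -0.2, -1.3]
gripper_width: 34.1
grasp_force: 0.0
```

```bash
python3 bars.py b2; python3 cyc.py 533 137.5 1 -1
```

```text
t 35.05 p [533.8 432.  128.7] x [-0.979  0.203  0.   ] y [0.203 0.979 0.001] z [-0.     0.001 -1.   ] F [-0.9  0.2 -0.6] w 34.3 gf 0.0 j6 [ 0.91  0.57  0.04 -0.   -1.05 -2.69]
t 35.05 p [533.8 432.  128.7] x [-0.979  0.203  0.   ] y [0.203 0.979 0.001] z [-0.     0.001 -1.   ] F [-0.9  0.2 -0.6] w 34.3 gf 0.0 j6 [ 0.91  0.57  0.04 -0.   -1.05 -2.69]
PICK
[533. 285. 104.] -0.094 shift [-0.118 -0.577  0.097] turnz -0.035
[533. 138.  80.] 0.018 shift [-0.053 -0.587  0.097] turnz -0.035
[533. 138.  17.] 0.018 shift [0.    0.    0.252] turnz 0.0
[533. 138. 130.] 0.018 shift [ 0.     0.    -0.452] turnz 0.0
PLACE
[520. 362. 130.] -0.203 shift [0.037 0.899 0.   ] turnz 0.07
[520. 362.  18.] -0.203 shift [0.    0.    0.448] turnz 0.0
[520. 362. 127.] -0.203 shift [ 0.     0.    -0.436] turnz 0.0
```

{"fn": "arm_command", "kwargs": {
  "rows": [
    [[-0.03,-0.14,0.02],[0,0,-0.01]],
    [[-0.06,-0.29,0.05],[0,0,-0.02]],
    [[-0.09,-0.44,0.08],[0,0,-0.03]],
    [[-0.118,-0.577,0.097],[0,0,-0.035]]
  ]
}}

```text
clock: 35.45
position: [531.8, 282.0, 101.1]
ee_rot: [0.047, 0.999, -0.002, -0.002]
contact_force: [0.6, -0.5, -0.5]
gripper_width: 34.6
grasp_force: 0.0
```

{"fn": "arm_command", "kwargs": {
  "rows": [
    [[-0.015,-0.16,0.02],[0,0,-0.01]],
    [[-0.03,-0.32,0.05],[0,0,-0.02]],
    [[-0.045,-0.47,0.08],[0,0,-0.03]],
    [[-0.053,-0.587,0.097],[0,0,-0.035]],
    [[-0.053,-0.587,0.097],[0,0,-0.035]]
  ]
}}

```text
clock: 35.95
position: [530.1, 133.2, 77.1]
ee_rot: [-0.005, 1.0, -0.002, -0.004]
contact_force: [0.7, 0.5, -0.6]
gripper_width: 34.2
grasp_force: 0.0
```

```bash
python3 bars.py b3; python3 -c "
from h import *
plan([533,137.5,17],.0175)"
```

```text
bar 6315 near 467.3 far 564.2 y at 510 89.1 yrange [ 78. 100.] -0.038
bar 7310 near 473.1 far 572.5 y at 510 45.2 yrange [33.9 57.8] 0.031
bar 9092 near 475.7 far 593.7 y at 510 -4.3 yrange [-16.6   7.8] -0.005
bar 7406 near 475.3 far 592.8 y at 510 136.3 yrange [126.1 146.4] -0.003
t 36.0 p [531.3 135.   77.8] x [-1.    -0.012  0.005] y [-0.012  1.    -0.002] z [-0.005 -0.002 -1.   ] F [ 1.2  0.5 -0.1] w 34.1 gf 0.0 j6 [ 0.54  0.42 -0.37 -0.   -0.78 -2.1 ]
shift [-0.008  0.01   0.243] turn [-0.001 -0.002 -0.002] | psi0 0.012
```

{"fn": "arm_command", "kwargs": {
  "rows": [
    [[-0.004,0,0.1],[0,0,0]],
    [[-0.004,0,0.2],[0,0,0]],
    [[-0.004,0,0.25],[0,0,0]],
    [[-0.004,0,0.25],[0,0,0]],
    [[-0.004,0,0.25],[0,0,0]]
  ]
}}

```text
clock: 36.5
position: [534.3, 138.1, 17.5]
ee_rot: [-0.008, 1.0, -0.0, 0.0]
contact_force: [-0.0, 0.7, -0.7]
gripper_width: 34.1
grasp_force: 0.0
```

{"fn": "arm_command", "kwargs": {
  "rows": [
    [[0,0,0],[0,0,0]],
    [[0,0,0],[0,0,0]],
    [[0,0,0],[0,0,0]],
    [[0,0,0],[0,0,0]]
  ],
  "grip": 0
}}

```text
clock: 36.9
position: [534.7, 138.0, 18.7]
ee_rot: [-0.008, 1.0, 0.001, 0.001]
contact_force: [-1.0, 1.4, 6.5]
gripper_width: 20.5
grasp_force: 61.8
```

{"fn": "arm_command", "kwargs": {
  "rows": [
    [[0,0,-0.08],[0,0,0]],
    [[0,0,-0.2],[0,0,0]],
    [[0,0,-0.36],[0,0,0]],
    [[0,0,-0.452],[0,0,0]],
    [[0,0,-0.452],[0,0,0]]
  ]
}}

```text
clock: 37.4
position: [536.0, 138.3, 134.4]
ee_rot: [-0.008, 1.0, 0.002, 0.004]
contact_force: [-0.5, 0.3, -0.4]
gripper_width: 20.7
grasp_force: 61.0
```

{"fn": "arm_command", "kwargs": {
  "rows": [
    [[0.007,0.17,0],[0,0,0.014]],
    [[0.015,0.35,0],[0,0,0.028]],
    [[0.022,0.53,0],[0,0,0.042]],
    [[0.03,0.71,0],[0,0,0.056]],
    [[0.037,0.89,0],[0,0,0.07]]
  ]
}}

```text
clock: 37.9
position: [520.3, 360.8, 129.0]
ee_rot: [0.103, 0.995, -0.001, -0.001]
contact_force: [0.5, -0.7, 0.1]
gripper_width: 20.4
grasp_force: 61.0
```

{"fn": "arm_command", "kwargs": {
  "rows": [
    [[0,0,0],[0,0,0]],
    [[0,0,0],[0,0,0]]
  ]
}}

```text
clock: 38.1
position: [520.2, 360.0, 128.6]
ee_rot: [0.101, 0.995, -0.001, -0.001]
contact_force: [-0.6, -0.4, -1.0]
gripper_width: 20.9
grasp_force: 61.0
```

```bash
python3 -c "
from h import *
st();plan([519.8,362,19.5],-.203)"
```

```text
t 38.1 p [520.2 360.  128.6] x [-0.979  0.201  0.002] y [ 0.201  0.979 -0.003] z [-0.003 -0.002 -1.   ] F [-0.6 -0.4 -1. ] w 20.9 gf 61.0 j6 [ 0.86  0.48 -0.11 -0.   -0.98 -2.63]
shift [0.002 0.009 0.436] turn [-0.001 -0.001  0.   ] | psi0 -0.203
```

{"fn": "arm_command", "kwargs": {
  "rows": [
    [[0.002,0.007,0.15],[0,0,0]],
    [[0.002,0.007,0.3],[0,0,0]],
    [[0.002,0.007,0.4],[0,0,0]],
    [[0.002,0.007,0.43],[0,0,0]],
    [[0.002,0.007,0.437],[0,0,0]]
  ]
}}

```text
clock: 38.6
position: [521.0, 359.9, 20.3]
ee_rot: [0.103, 0.995, -0.001, -0.001]
contact_force: [0.2, 0.0, 0.5]
gripper_width: 20.1
grasp_force: 61.0
```

{"fn": "arm_command", "kwargs": {
  "rows": [
    [[0,0,0.002],[0,0,0]],
    [[0,0,0.002],[0,0,0]]
  ]
}}

```text
clock: 38.8
position: [522.1, 362.1, 22.4]
ee_rot: [0.102, 0.995, 0.001, 0.001]
contact_force: [0.2, 0.0, -0.4]
gripper_width: 20.6
grasp_force: 61.0
```

{"fn": "arm_command", "kwargs": {
  "rows": [
    [[0,0,0],[0,0,0]],
    [[0,0,0],[0,0,0]],
    [[0,0,0],[0,0,0]]
  ],
  "grip": 0.4
}}

```text
clock: 39.1
position: [521.3, 361.9, 21.5]
ee_rot: [0.102, 0.995, 0.0, 0.0]
contact_force: [0.0, 0.1, -0.3]
gripper_width: 34.3
grasp_force: 0.0
```

{"fn": "arm_command", "kwargs": {
  "rows": [
    [[0,0,-0.1],[0,0,0]],
    [[0,0,-0.25],[0,0,0]],
    [[0,0,-0.4],[0,0,0]],
    [[0,0,-0.44],[0,0,0]],
    [[0,0,-0.44],[0,0,0]]
  ]
}}

```text
clock: 39.6
position: [521.9, 362.6, 133.4]
ee_rot: [0.102, 0.995, 0.002, 0.002]
contact_force: [-0.5, 0.3, -0.3]
gripper_width: 33.6
grasp_force: 0.0
```

```bash
python3 cyc.py 526 89.5 2 1; python3 f.py v3 440 620 310 490
```

```text
t 39.6 p [521.9 362.6 133.4] x [-0.979  0.203 -0.003] y [0.203 0.979 0.005] z [ 0.003  0.004 -1.   ] F [-0.5  0.3 -0.3] w 33.6 gf 0.0 j6 [ 0.86  0.48 -0.1   0.   -0.99 -2.64]
PICK
[524. 226. 107.] -0.093 shift [-0.119 -0.533  0.107] turnz -0.035
[526.  90.  80.] 0.018 shift [-0.059 -0.543  0.107] turnz -0.035
[526.  90.  17.] 0.018 shift [0.    0.    0.252] turnz 0.0
[526.  90. 130.] 0.018 shift [ 0.     0.    -0.452] turnz 0.0
PLACE
[544. 240. 130.] 0.693 shift [-0.083  0.6    0.   ] turnz -0.215
[562. 390. 130.] 1.368 shift [-0.44   0.416  0.   ] turnz -0.215
[562. 390.  40.] 1.368 shift [0.   0.   0.36] turnz 0.0
[562. 390. 149.] 1.368 shift [ 0.     0.    -0.436] turnz 0.0
t 39.6 p [521.9 362.6 133.4] x [-0.979  0.203 -0.003] y [0.203 0.979 0.005] z [ 0.003  0.004 -1.   ] F [-0.5  0.3 -0.3] w 33.6 gf 0.0 j6 [ 0.86  0.48 -0.1   0.   -0.99 -2.64]
top origin [122 168] scale 6.557377049180328
side origin [158 297] scale 3.5398230088495577
```

View pics/v3.png

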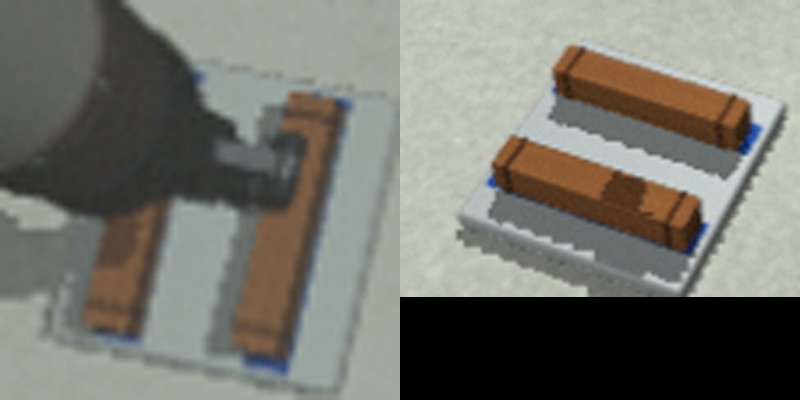

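{"fn": "arm_command", "kwargs": {
  "rows": [
    [[-0.03,-0.14,0.02],[0,0,-0.01]],
    [[-0.06,-0.29,0.05],[0,0,-0.02]],
    [[-0.09,-0.44,0.07],[0,0,-0.03]],
    [[-0.119,-0.533,0.095],[0,0,-0.035]]
  ]
}}

```text
clock: 40.1
position: [521.3, 222.0, 104.6]
ee_rot: [0.047, 0.999, -0.002, -0.002]
contact_force: [-0.2, -0.6, -0.7]
gripper_width: 34.0
grasp_force: 0.0
```

{"fn": "arm_command", "kwargs": {
  "rows": [
    [[-0.015,-0.16,0.02],[0,0,-0.01]],
    [[-0.03,-0.32,0.05],[0,0,-0.02]],
    [[-0.05,-0.46,0.08],[0,0,-0.03]],
    [[-0.059,-0.543,0.095],[0,0,-0.035]],
    [[-0.059,-0.543,0.095],[0,0,-0.035]]
  ]
}}

```text
clock: 40.6
position: [522.9, 85.5, 80.6]
ee_rot: [-0.006, 1.0, -0.001, -0.003]
contact_force: [0.5, 1.0, 0.1]
gripper_width: 34.1
grasp_force: 0.0
```

{"fn": "arm_command", "kwargs": {
  "rows": [
    [[0,0,0],[0,0,0]]
  ]
}}

```text
clock: 40.7
position: [524.5, 88.1, 82.0]
ee_rot: [-0.007, 1.0, -0.001, -0.001]
contact_force: [1.0, -0.1, 0.3]
gripper_width: 33.9
grasp_force: 0.0
```

```bash
python3 bars.py b4; python3 -c "
from h import *
plan([526,89.5,18],.0175)"
```

```text
bar 7182 near 467.2 far 585.2 y at 510 88.2 yrange [78.  98.4] -0.003
bar 5069 near 473.0 far 559.6 y at 510 44.2 yrange [33.4 55.3] -0.019
bar 6735 near 475.1 far 575.2 y at 510 -5.9 yrange [-17.5   5.9] -0.005
bar 8522 near 478.4 far 596.6 y at 510 -52.6 yrange [-64.  -38.4] 0.027
t 40.75 p [524.9  88.8  82.4] x [-1.    -0.015  0.001] y [-0.015  1.    -0.001] z [-0.001 -0.001 -1.   ] F [0.3 0.1 0. ] w 34.0 gf 0.0 j6 [ 0.47  0.39 -0.41 -0.   -0.77 -2.03]
shift [-0.005  0.003  0.258] turn [-0.    -0.    -0.001] | psi0 0.015
```

{"fn": "arm_command", "kwargs": {
  "rows": [
    [[-0.003,0,0.1],[0,0,0]],
    [[-0.003,0,0.2],[0,0,0]],
    [[-0.003,0,0.255],[0,0,0]],
    [[-0.003,0,0.255],[0,0,0]],
    [[-0.003,0,0.255],[0,0,0]]
  ]
}}

```text
clock: 41.25
position: [526.2, 89.6, 19.6]
ee_rot: [-0.009, 1.0, -0.0, 0.0]
contact_force: [-0.6, 0.2, -0.3]
gripper_width: 34.2
grasp_force: 0.0
```

{"fn": "arm_command", "kwargs": {
  "rows": [
    [[0,0,0],[0,0,0]],
    [[0,0,0],[0,0,0]],
    [[0,0,0],[0,0,0]],
    [[0,0,0],[0,0,0]]
  ],
  "grip": 0
}}

```text
clock: 41.65
position: [526.7, 89.2, 20.7]
ee_rot: [-0.008, 1.0, 0.001, 0.001]
contact_force: [-0.8, 1.7, 5.9]
gripper_width: 20.3
grasp_force: 61.4
```

{"fn": "arm_command", "kwargs": {
  "rows": [
    [[0,0,-0.08],[0,0,0]],
    [[0,0,-0.2],[0,0,0]],
    [[0,0,-0.36],[0,0,0]],
    [[0,0,-0.452],[0,0,0]],
    [[0,0,-0.452],[0,0,0]]
  ]
}}

```text
clock: 42.15
position: [527.9, 89.2, 136.3]
ee_rot: [-0.008, 1.0, 0.001, 0.004]
contact_force: [0.3, -0.2, 0.1]
gripper_width: 20.7
grasp_force: 60.5
```

{"fn": "arm_command", "kwargs": {
  "rows": [
    [[-0.01,0.12,0],[0,0,-0.043]],
    [[-0.025,0.24,0],[0,0,-0.086]],
    [[-0.045,0.36,0],[0,0,-0.129]],
    [[-0.06,0.48,0],[0,0,-0.172]],
    [[-0.083,0.6,0],[0,0,-0.215]]
  ]
}}

```text
clock: 42.65
position: [543.4, 239.4, 131.0]
ee_rot: [-0.341, 0.94, -0.0, -0.001]
contact_force: [-0.1, -0.3, -0.0]
gripper_width: 20.0
grasp_force: 60.6
```

{"fn": "arm_command", "kwargs": {
  "rows": [
    [[-0.09,0.083,0],[0,0,-0.043]],
    [[-0.18,0.166,0],[0,0,-0.086]],
    [[-0.264,0.25,0],[0,0,-0.129]],
    [[-0.352,0.333,0],[0,0,-0.172]],
    [[-0.44,0.416,0],[0,0,-0.215]]
  ]
}}

```text
clock: 43.15
position: [562.1, 389.6, 130.7]
ee_rot: [-0.633, 0.774, 0.0, -0.002]
contact_force: [0.6, 0.3, -0.1]
gripper_width: 20.4
grasp_force: 60.6
```

{"fn": "arm_command", "kwargs": {
  "rows": [
    [[0,0,0],[0,0,0]],
    [[0,0,0],[0,0,0]]
  ]
}}

```text
clock: 43.35
position: [561.9, 388.9, 130.5]
ee_rot: [-0.631, 0.776, -0.0, -0.002]
contact_force: [-0.7, -0.5, 0.2]
gripper_width: 20.5
grasp_force: 60.6
```

```bash
python3 -c "
from h import *
st();plan([562.4,390,42],1.368)"
```

```text
t 43.35 p [561.9 388.9 130.5] x [-0.204 -0.979  0.003] y [-0.979  0.204  0.002] z [-0.003 -0.002 -1.   ] F [-0.7 -0.5  0.2] w 20.5 gf 60.6 j6 [ 0.84  0.56  0.04 -0.   -1.05 -1.05]
shift [-0.006 -0.002  0.354] turn [ 0.001 -0.001 -0.001] | psi0 1.366
```

{"fn": "arm_command", "kwargs": {
  "rows": [
    [[-0.004,-0.001,0.12],[0,0,0]],
    [[-0.004,-0.001,0.24],[0,0,0]],
    [[-0.004,-0.001,0.32],[0,0,0]],
    [[-0.004,-0.001,0.345],[0,0,0]],
    [[-0.004,-0.001,0.352],[0,0,0]]
  ]
}}

```text
clock: 43.85
position: [563.1, 388.8, 44.0]
ee_rot: [-0.631, 0.776, -0.0, -0.001]
contact_force: [0.2, 0.3, 0.9]
gripper_width: 20.3
grasp_force: 60.6
```

{"fn": "arm_command", "kwargs": {
  "rows": [
    [[0,0,0.002],[0,0,0]],
    [[0,0,0.002],[0,0,0]]
  ]
}}

```text
clock: 44.05
position: [563.9, 390.4, 45.4]
ee_rot: [-0.631, 0.776, 0.0, 0.001]
contact_force: [0.1, 0.1, -0.4]
gripper_width: 20.8
grasp_force: 60.6
```

{"fn": "arm_command", "kwargs": {
  "rows": [
    [[0,0,0],[0,0,0]],
    [[0,0,0],[0,0,0]],
    [[0,0,0],[0,0,0]]
  ],
  "grip": 0.4
}}

```text
clock: 44.35
position: [563.4, 390.3, 44.6]
ee_rot: [-0.631, 0.776, 0.0, 0.0]
contact_force: [-0.4, 0.1, -0.4]
gripper_width: 34.3
grasp_force: 0.0
```

{"fn": "arm_command", "kwargs": {
  "rows": [
    [[0,0,-0.1],[0,0,0]],
    [[0,0,-0.25],[0,0,0]],
    [[0,0,-0.4],[0,0,0]],
    [[0,0,-0.44],[0,0,0]],
    [[0,0,-0.44],[0,0,0]]
  ]
}}

```text
clock: 44.85
position: [564.0, 391.0, 156.8]
ee_rot: [-0.631, 0.776, 0.0, 0.003]
contact_force: [0.7, -0.2, -0.1]
gripper_width: 34.3
grasp_force: 0.0
```

```bash
sed -i 's/mid=(p0/n=int(np.ceil(max(np.linalg.norm(p0-[bx,by,80])\/235,abs(psi0-BY)\/.7)));mid=(p0/; s/way=(\[(mid.*if big else \[\])+\[(\[bx,by,80\],BY),/way=[(p0+(np.array([bx,by,80])-p0)*k\/n,psi0+(BY-psi0)*k\/n) for k in range(1,n+1)]+[/' cyc.py; python3 cyc.py 532.5 44.5 2 -1
```

```text
t 44.85 p [564.  391.  156.8] x [-0.203 -0.979 -0.005] y [-0.979  0.203 -0.003] z [ 0.004  0.004 -1.   ] F [ 0.7 -0.2 -0.1] w 34.3 gf 0.0 j6 [ 0.84  0.54  0.07  0.   -1.1  -1.05]
PICK
[548. 218. 118.] 0.692 shift [ 0.691 -0.079  0.154] turnz 0.215
[532.  44.  80.] 0.018 shift [ 0.491 -0.493  0.154] turnz 0.215
[532.  44.  17.] 0.018 shift [0.    0.    0.252] turnz 0.0
[532.  44. 130.] 0.018 shift [ 0.     0.    -0.452] turnz 0.0
PLACE
[512. 225. 130.] 0.693 shift [0.069 0.721 0.   ] turnz -0.215
[492. 405. 130.] 1.368 shift [-0.397  0.606  0.   ] turnz -0.215
[492. 405.  40.] 1.368 shift [0.   0.   0.36] turnz 0.0
[492. 405. 149.] 1.368 shift [ 0.     0.    -0.436] turnz 0.0
```

{"fn": "arm_command", "kwargs": {
  "rows": [
    [[0.138,-0.01,0.02],[0,0,0.043]],
    [[0.276,-0.03,0.05],[0,0,0.086]],
    [[0.415,-0.047,0.09],[0,0,0.129]],
    [[0.553,-0.063,0.12],[0,0,0.172]],
    [[0.691,-0.079,0.147],[0,0,0.215]]
  ]
}}

```text
clock: 45.35
position: [545.9, 214.8, 114.8]
ee_rot: [-0.336, 0.942, -0.0, -0.002]
contact_force: [-0.3, -0.1, -0.0]
gripper_width: 34.0
grasp_force: 0.0
```

{"fn": "arm_command", "kwargs": {
  "rows": [
    [[0.1,-0.1,0.02],[0,0,0.043]],
    [[0.2,-0.2,0.05],[0,0,0.086]],
    [[0.295,-0.296,0.09],[0,0,0.129]],
    [[0.393,-0.394,0.12],[0,0,0.172]],
    [[0.491,-0.493,0.147],[0,0,0.215]]
  ]
}}

```text
clock: 45.85
position: [529.6, 42.0, 78.4]
ee_rot: [-0.005, 1.0, -0.001, -0.002]
contact_force: [1.1, -1.3, -0.6]
gripper_width: 33.9
grasp_force: 0.0
```

{"fn": "arm_command", "kwargs": {
  "rows": [
    [[0,0,0],[0,0,0]],
    [[0,0,0],[0,0,0]]
  ]
}}

```text
clock: 46.05
position: [530.4, 42.7, 79.1]
ee_rot: [-0.007, 1.0, -0.0, -0.001]
contact_force: [-0.1, 1.4, 0.1]
gripper_width: 34.1
grasp_force: 0.0
```

```bash
python3 bars.py b5; python3 -c "
from h import *
plan([532.5,44,18],.0175)"
```

```text
bar 7329 near 473.4 far 591.4 y at 510 43.3 yrange [33.4 55. ] 0.032
bar 5937 near 475.7 far 573.4 y at 510 -7.0 yrange [-17.9   4.1] -0.034
bar 7132 near 478.3 far 580.0 y at 510 -53.8 yrange [-65.  -40.9] 0.024
t 46.1 p [531.1  43.6  79.6] x [-1.    -0.016  0.001] y [-0.016  1.    -0.   ] z [-0.001 -0.001 -1.   ] F [ 0.  -0.7  0.7] w 34.2 gf 0.0 j6 [ 0.39  0.39 -0.41 -0.   -0.76 -1.94]
shift [-0.006  0.002  0.246] turn [-0.    -0.    -0.001] | psi0 0.016
```

{"fn": "arm_command", "kwargs": {
  "rows": [
    [[-0.003,0,0.1],[0,0,0]],
    [[-0.003,0,0.2],[0,0,0]],
    [[-0.003,0,0.245],[0,0,0]],
    [[-0.003,0,0.245],[0,0,0]],
    [[-0.003,0,0.245],[0,0,0]]
  ]
}}

```text
clock: 46.6
position: [532.8, 44.4, 19.7]
ee_rot: [-0.008, 1.0, -0.0, 0.0]
contact_force: [0.7, 0.5, 0.6]
gripper_width: 34.6
grasp_force: 0.0
```

{"fn": "arm_command", "kwargs": {
  "rows": [
    [[0,0,0],[0,0,0]],
    [[0,0,0],[0,0,0]],
    [[0,0,0],[0,0,0]],
    [[0,0,0],[0,0,0]]
  ],
  "grip": 0
}}

```text
clock: 47.0
position: [533.2, 44.2, 20.6]
ee_rot: [-0.008, 1.0, 0.0, 0.001]
contact_force: [-1.0, 1.7, 6.2]
gripper_width: 20.8
grasp_force: 61.2
```

{"fn": "arm_command", "kwargs": {
  "rows": [
    [[0,0,-0.08],[0,0,0]],
    [[0,0,-0.2],[0,0,0]],
    [[0,0,-0.36],[0,0,0]],
    [[0,0,-0.452],[0,0,0]],
    [[0,0,-0.452],[0,0,0]]
  ]
}}

```text
clock: 47.5
position: [534.4, 44.2, 136.2]
ee_rot: [-0.008, 1.0, 0.001, 0.004]
contact_force: [0.9, -0.2, 0.1]
gripper_width: 20.3
grasp_force: 60.4
```

{"fn": "arm_command", "kwargs": {
  "rows": [
    [[0.02,0.144,0],[0,0,-0.043]],
    [[0.035,0.288,0],[0,0,-0.086]],
    [[0.045,0.433,0],[0,0,-0.129]],
    [[0.055,0.577,0],[0,0,-0.172]],
    [[0.069,0.721,0],[0,0,-0.215]]
  ]
}}

```text
clock: 48.0
position: [511.2, 224.5, 131.1]
ee_rot: [-0.341, 0.94, -0.0, -0.001]
contact_force: [0.2, 0.8, -0.1]
gripper_width: 20.6
grasp_force: 60.3
```

{"fn": "arm_command", "kwargs": {
  "rows": [
    [[-0.08,0.121,0],[0,0,-0.043]],
    [[-0.16,0.242,0],[0,0,-0.086]],
    [[-0.238,0.364,0],[0,0,-0.129]],
    [[-0.318,0.485,0],[0,0,-0.172]],
    [[-0.397,0.606,0],[0,0,-0.215]]
  ]
}}

```text
clock: 48.5
position: [491.1, 404.4, 130.8]
ee_rot: [-0.633, 0.774, -0.0, -0.001]
contact_force: [0.8, -0.7, -0.2]
gripper_width: 20.6
grasp_force: 60.3
```

{"fn": "arm_command", "kwargs": {
  "rows": [
    [[0,0,0],[0,0,0]],
    [[0,0,0],[0,0,0]]
  ]
}}

```text
clock: 48.7
position: [491.1, 403.6, 130.5]
ee_rot: [-0.631, 0.776, -0.0, -0.002]
contact_force: [-0.1, -0.3, -1.2]
gripper_width: 20.2
grasp_force: 60.4
```

```bash
python3 -c "
from h import *
st();plan([491.8,404.6,42],1.368)"
```

```text
t 48.7 p [491.1 403.6 130.5] x [-0.203 -0.979  0.003] y [-0.979  0.203  0.002] z [-0.002 -0.002 -1.   ] F [-0.1 -0.3 -1.2] w 20.2 gf 60.4 j6 [ 0.94  0.49 -0.1  -0.   -0.99 -1.15]
shift [-0.006 -0.003  0.354] turn [ 0.001 -0.001 -0.001] | psi0 1.366
```

{"fn": "arm_command", "kwargs": {
  "rows": [
    [[-0.004,-0.001,0.12],[0,0,0]],
    [[-0.004,-0.001,0.24],[0,0,0]],
    [[-0.004,-0.001,0.32],[0,0,0]],
    [[-0.004,-0.001,0.345],[0,0,0]],
    [[-0.004,-0.001,0.354],[0,0,0]]
  ]
}}

```text
clock: 49.2
position: [492.6, 403.2, 43.2]
ee_rot: [-0.631, 0.776, -0.0, -0.001]
contact_force: [-0.0, 0.4, -1.0]
gripper_width: 20.5
grasp_force: 60.4
```

{"fn": "arm_command", "kwargs": {
  "rows": [
    [[0,0,0.004],[0,0,0]],
    [[0,0,0.006],[0,0,0]]
  ]
}}

```text
clock: 49.4
position: [493.2, 405.0, 43.4]
ee_rot: [-0.631, 0.776, 0.0, 0.001]
contact_force: [-0.2, 0.3, 0.5]
gripper_width: 20.4
grasp_force: 60.4
```

{"fn": "arm_command", "kwargs": {
  "rows": [
    [[0,0,0],[0,0,0]],
    [[0,0,0],[0,0,0]],
    [[0,0,0],[0,0,0]]
  ],
  "grip": 0.4
}}

```text
clock: 49.7
position: [492.7, 404.9, 42.8]
ee_rot: [-0.631, 0.776, 0.0, 0.001]
contact_force: [0.0, -0.1, 0.1]
gripper_width: 34.2
grasp_force: 0.0
```

{"fn": "arm_command", "kwargs": {
  "rows": [
    [[0,0,-0.1],[0,0,0]],
    [[0,0,-0.25],[0,0,0]],
    [[0,0,-0.4],[0,0,0]],
    [[0,0,-0.44],[0,0,0]],
    [[0,0,-0.44],[0,0,0]]
  ]
}}

```text
clock: 50.2
position: [493.2, 405.6, 154.8]
ee_rot: [-0.631, 0.776, 0.001, 0.003]
contact_force: [0.1, 0.3, 0.5]
gripper_width: 34.1
grasp_force: 0.0
```

```bash
python3 cyc.py 535 -7 3 1;  python3 f.py v4 440 620 310 490
```

```text
t 50.2 p [493.2 405.6 154.8] x [-0.203 -0.979 -0.005] y [-0.979  0.203 -0.002] z [ 0.003  0.004 -1.   ] F [0.1 0.3 0.5] w 34.1 gf 0.0 j6 [ 0.94  0.46 -0.07  0.   -1.04 -1.15]
PICK
[514. 199. 117.] 0.692 shift [ 0.791 -0.249  0.15 ] turnz 0.215
[535.  -7.  80.] 0.018 shift [ 0.462 -0.689  0.15 ] turnz 0.215
[535.  -7.  17.] 0.018 shift [0.    0.    0.252] turnz 0.0
[535.  -7. 130.] 0.018 shift [ 0.     0.    -0.452] turnz 0.0
PLACE
[535. 213. 130.] -0.093 shift [-0.014  0.879  0.   ] turnz 0.035
[534. 433. 130.] -0.203 shift [0.083 0.875 0.   ] turnz 0.035
[534. 433.  62.] -0.203 shift [0.    0.    0.272] turnz 0.0
[534. 433. 171.] -0.203 shift [ 0.     0.    -0.436] turnz 0.0
t 50.2 p [493.2 405.6 154.8] x [-0.203 -0.979 -0.005] y [-0.979  0.203 -0.002] z [ 0.003  0.004 -1.   ] F [0.1 0.3 0.5] w 34.1 gf 0.0 j6 [ 0.94  0.46 -0.07  0.   -1.04 -1.15]
top origin [122 168] scale 6.557377049180328
side origin [158 297] scale 3.5398230088495577
```

View pics/v4.png

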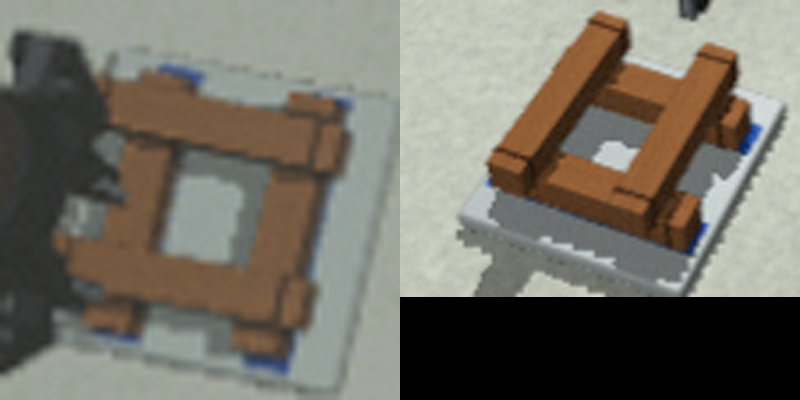

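{"fn": "arm_command", "kwargs": {
  "rows": [
    [[0.158,-0.04,0.02],[0,0,0.043]],
    [[0.316,-0.095,0.05],[0,0,0.086]],
    [[0.475,-0.149,0.09],[0,0,0.129]],
    [[0.633,-0.2,0.12],[0,0,0.172]],
    [[0.791,-0.249,0.143],[0,0,0.215]]
  ]
}}

```text
clock: 50.8
position: [511.9, 195.9, 113.9]
ee_rot: [-0.336, 0.942, -0.001, -0.002]
contact_force: [1.6, 0.3, -0.1]
gripper_width: 34.2
grasp_force: 0.0
```

{"fn": "arm_command", "kwargs": {
  "rows": [
    [[0.092,-0.138,0.02],[0,0,0.043]],
    [[0.185,-0.276,0.05],[0,0,0.086]],
    [[0.277,-0.413,0.09],[0,0,0.129]],
    [[0.37,-0.551,0.12],[0,0,0.172]],
    [[0.462,-0.689,0.143],[0,0,0.215]]
  ]
}}

```text
clock: 51.3
position: [532.4, -10.0, 78.4]
ee_rot: [-0.005, 1.0, -0.0, -0.002]
contact_force: [0.5, -0.3, 0.5]
gripper_width: 33.8
grasp_force: 0.0
```

{"fn": "arm_command", "kwargs": {
  "rows": [
    [[0,0,0],[0,0,0]],
    [[0,0,0],[0,0,0]]
  ]
}}

```text
clock: 51.5
position: [532.9, -9.3, 78.9]
ee_rot: [-0.007, 1.0, -0.0, -0.002]
contact_force: [0.6, 0.9, -0.4]
gripper_width: 34.0
grasp_force: 0.0
```

```bash
python3 bars.py b6; python3 -c "
from h import *
plan([535,-7,18],.0175)"
```

```text
bar 7371 near 475.8 far 593.6 y at 510 -7.9 yrange [-18.    2.5] 0.007
bar 5483 near 478.6 far 567.6 y at 510 -55.1 yrange [-65.7 -43.6] -0.006
t 51.55 p [533.3  -8.3  79.5] x [-1.    -0.015  0.003] y [-0.015  1.    -0.001] z [-0.003 -0.001 -1.   ] F [0.6 0.2 0.7] w 34.1 gf 0.0 j6 [ 0.29  0.4  -0.41 -0.   -0.77 -1.84]
shift [-0.007  0.005  0.246] turn [-0.    -0.001 -0.001] | psi0 0.015
```

{"fn": "arm_command", "kwargs": {
  "rows": [
    [[-0.003,0,0.1],[0,0,0]],
    [[-0.003,0,0.2],[0,0,0]],
    [[-0.003,0,0.245],[0,0,0]],
    [[-0.003,0,0.245],[0,0,0]],
    [[-0.003,0,0.245],[0,0,0]]
  ]
}}

```text
clock: 52.05
position: [535.4, -7.3, 19.9]
ee_rot: [-0.009, 1.0, -0.0, 0.0]
contact_force: [0.4, -0.6, -0.3]
gripper_width: 34.3
grasp_force: 0.0
```

{"fn": "arm_command", "kwargs": {
  "rows": [
    [[0,0,0],[0,0,0]],
    [[0,0,0],[0,0,0]],
    [[0,0,0],[0,0,0]],
    [[0,0,0],[0,0,0]]
  ],
  "grip": 0
}}

```text
clock: 52.45
position: [535.9, -7.6, 20.9]
ee_rot: [-0.008, 1.0, 0.0, 0.001]
contact_force: [-1.3, 1.7, 7.4]
gripper_width: 20.2
grasp_force: 61.3
```

{"fn": "arm_command", "kwargs": {
  "rows": [
    [[0,0,-0.08],[0,0,0]],
    [[0,0,-0.2],[0,0,0]],
    [[0,0,-0.36],[0,0,0]],
    [[0,0,-0.452],[0,0,0]],
    [[0,0,-0.452],[0,0,0]]
  ]
}}

```text
clock: 52.95
position: [537.1, -7.7, 136.5]
ee_rot: [-0.008, 1.0, 0.001, 0.004]
contact_force: [-0.2, -0.6, -0.2]
gripper_width: 20.5
grasp_force: 60.5
```

{"fn": "arm_command", "kwargs": {
  "rows": [
    [[-0.003,0.176,0],[0,0,0.007]],
    [[-0.006,0.352,0],[0,0,0.014]],
    [[-0.008,0.527,0],[0,0,0.021]],
    [[-0.011,0.703,0],[0,0,0.028]],
    [[-0.014,0.879,0],[0,0,0.035]]
  ]
}}

```text
clock: 53.45
position: [534.0, 212.9, 131.4]
ee_rot: [0.048, 0.999, -0.001, -0.001]
contact_force: [0.1, -0.3, -0.1]
gripper_width: 20.3
grasp_force: 60.5
```

{"fn": "arm_command", "kwargs": {
  "rows": [
    [[0.017,0.175,0],[0,0,0.007]],
    [[0.033,0.35,0],[0,0,0.014]],
    [[0.05,0.525,0],[0,0,0.021]],
    [[0.066,0.7,0],[0,0,0.028]],
    [[0.083,0.875,0],[0,0,0.035]]
  ]
}}

```text
clock: 53.95
position: [534.1, 432.6, 130.9]
ee_rot: [0.103, 0.995, -0.001, -0.001]
contact_force: [0.3, 0.0, 0.3]
gripper_width: 20.1
grasp_force: 60.5
```

{"fn": "arm_command", "kwargs": {
  "rows": [
    [[0,0,0],[0,0,0]],
    [[0,0,0],[0,0,0]],
    [[0,0,0],[0,0,0]]
  ]
}}

```text
clock: 54.25
position: [534.5, 430.2, 131.4]
ee_rot: [0.102, 0.995, -0.001, -0.001]
contact_force: [0.2, -0.1, -0.6]
gripper_width: 20.3
grasp_force: 60.5
```

```bash
python3 -c "
from h import *
st();plan([534.4,432.6,64.5],-.203)"
```

```text
t 54.25 p [534.5 430.2 131.4] x [-0.979  0.204  0.001] y [ 0.204  0.979 -0.002] z [-0.002 -0.002 -1.   ] F [ 0.2 -0.1 -0.6] w 20.3 gf 60.5 j6 [ 0.91  0.56  0.04 -0.   -1.05 -2.69]
shift [0.002 0.01  0.268] turn [-0.001 -0.    -0.001] | psi0 -0.205
```

{"fn": "arm_command", "kwargs": {
  "rows": [
    [[0.001,0.006,0.1],[0,0,0]],
    [[0.001,0.006,0.19],[0,0,0]],
    [[0.001,0.006,0.24],[0,0,0]],
    [[0.001,0.006,0.26],[0,0,0]],
    [[0.001,0.006,0.266],[0,0,0]]
  ]
}}

```text
clock: 54.75
position: [535.3, 432.4, 65.9]
ee_rot: [0.102, 0.995, -0.0, 0.0]
contact_force: [-0.5, 0.1, -0.9]
gripper_width: 20.6
grasp_force: 60.5
```

{"fn": "arm_command", "kwargs": {
  "rows": [
    [[0,0,0.004],[0,0,0]],
    [[0,0,0.006],[0,0,0]],
    [[0,0,0.006],[0,0,0]]
  ]
}}

```text
clock: 55.05
position: [535.3, 433.4, 65.4]
ee_rot: [0.102, 0.995, 0.001, 0.0]
contact_force: [-0.7, 0.0, -1.0]
gripper_width: 20.3
grasp_force: 60.5
```

{"fn": "arm_command", "kwargs": {
  "rows": [
    [[0,0,0],[0,0,0]],
    [[0,0,0],[0,0,0]],
    [[0,0,0],[0,0,0]]
  ],
  "grip": 0.4
}}

```text
clock: 55.35
position: [535.1, 433.1, 64.8]
ee_rot: [0.102, 0.995, 0.0, 0.0]
contact_force: [-0.8, -0.1, 0.1]
gripper_width: 34.4
grasp_force: 0.0
```

{"fn": "arm_command", "kwargs": {
  "rows": [
    [[0,0,-0.1],[0,0,0]],
    [[0,0,-0.25],[0,0,0]],
    [[0,0,-0.36],[0,0,0]],
    [[0,0,-0.36],[0,0,0]]
  ]
}}

```text
clock: 55.75
position: [537.2, 435.0, 160.5]
ee_rot: [0.102, 0.995, 0.004, 0.003]
contact_force: [0.6, 0.3, 0.1]
gripper_width: 34.0
grasp_force: 0.0
```

```bash
python3 cyc.py 538 -55 3 -1
```

```text
t 55.75 p [537.2 435.  160.5] x [-0.979  0.202 -0.006] y [0.202 0.979 0.009] z [ 0.008  0.007 -1.   ] F [0.6 0.3 0.1] w 34.0 gf 0.0 j6 [ 0.91  0.54  0.08  0.   -1.1  -2.69]
PICK
[537. 272. 134.] -0.13 shift [-0.133 -0.64   0.107] turnz -0.023
[538. 108. 107.] -0.056 shift [-0.086 -0.648  0.107] turnz -0.023
[538. -55.  80.] 0.017 shift [-0.038 -0.652  0.107] turnz -0.023
[538. -55.  17.] 0.018 shift [0.    0.    0.252] turnz -0.0
[538. -55. 130.] 0.018 shift [ 0.     0.    -0.452] turnz 0.0
PLACE
[529. 154. 130.] -0.093 shift [0.022 0.835 0.   ] turnz 0.035
[520. 362. 130.] -0.203 shift [0.113 0.827 0.   ] turnz 0.035
[520. 362.  62.] -0.203 shift [0.    0.    0.272] turnz 0.0
[520. 362. 171.] -0.203 shift [ 0.     0.    -0.436] turnz 0.0
```

{"fn": "arm_command", "kwargs": {
  "rows": [
    [[-0.033,-0.16,0.02],[0,0,-0.01]],
    [[-0.066,-0.32,0.05],[0,0,-0.015]],
    [[-0.1,-0.48,0.08],[0,0,-0.02]],
    [[-0.13,-0.635,0.1],[0,0,-0.023]]
  ]
}}

```text
clock: 56.15
position: [533.8, 269.1, 128.4]
ee_rot: [0.066, 0.998, -0.0, -0.001]
contact_force: [1.0, -0.0, -0.4]
gripper_width: 34.1
grasp_force: 0.0
```

{"fn": "arm_command", "kwargs": {
  "rows": [
    [[-0.022,-0.162,0.02],[0,0,-0.01]],
    [[-0.043,-0.324,0.05],[0,0,-0.015]],
    [[-0.065,-0.486,0.08],[0,0,-0.02]],
    [[-0.086,-0.648,0.1],[0,0,-0.023]]
  ]
}}

```text
clock: 56.55
position: [533.8, 105.8, 103.7]
ee_rot: [0.03, 1.0, -0.0, -0.001]
contact_force: [0.7, 0.0, 0.2]
gripper_width: 34.3
grasp_force: 0.0
```

{"fn": "arm_command", "kwargs": {
  "rows": [
    [[-0.01,-0.163,0.02],[0,0,-0.01]],
    [[-0.02,-0.326,0.05],[0,0,-0.015]],
    [[-0.03,-0.489,0.08],[0,0,-0.02]],
    [[-0.038,-0.652,0.1],[0,0,-0.023]],
    [[-0.038,-0.652,0.1],[0,0,-0.023]]
  ]
}}

```text
clock: 57.05
position: [532.5, -59.6, 78.1]
ee_rot: [-0.003, 1.0, -0.0, -0.002]
contact_force: [-0.3, 0.5, -0.2]
gripper_width: 33.8
grasp_force: 0.0
```

{"fn": "arm_command", "kwargs": {
  "rows": [
    [[0,0,0],[0,0,0]],
    [[0,0,0],[0,0,0]]
  ]
}}

```text
clock: 57.25
position: [534.4, -55.2, 79.5]
ee_rot: [-0.006, 1.0, 0.0, 0.0]
contact_force: [-0.0, -1.3, 0.2]
gripper_width: 34.2
grasp_force: 0.0
```

```bash
python3 bars.py b7; python3 -c "
from h import *
plan([538.5,-55.5,18],.0175)"
```

```text
bar 7295 near 478.7 far 596.6 y at 510 -56.1 yrange [-65.6 -43.7] 0.039
t 57.3 p [534.5 -54.9  79.6] x [-1.    -0.014 -0.   ] y [-0.014  1.     0.   ] z [ 0.  0. -1.] F [-0.3  1.  -0.4] w 34.1 gf 0.0 j6 [ 0.2   0.4  -0.4  -0.   -0.77 -1.76]
shift [-0.016 -0.003  0.246] turn [ 0.     0.    -0.001] | psi0 0.014
```

{"fn": "arm_command", "kwargs": {
  "rows": [
    [[-0.013,-0.003,0.1],[0,0,-0.004]],
    [[-0.013,-0.003,0.2],[0,0,-0.004]],
    [[-0.013,-0.003,0.245],[0,0,-0.004]],
    [[-0.013,-0.003,0.245],[0,0,-0.004]],
    [[-0.013,-0.003,0.245],[0,0,-0.004]]
  ]
}}

```text
clock: 57.8
position: [538.2, -55.9, 18.8]
ee_rot: [-0.013, 1.0, -0.0, 0.0]
contact_force: [1.0, -0.8, 0.7]
gripper_width: 34.0
grasp_force: 0.0
```

{"fn": "arm_command", "kwargs": {
  "rows": [
    [[0,0,0],[0,0,0]],
    [[0,0,0],[0,0,0]],
    [[0,0,0],[0,0,0]],
    [[0,0,0],[0,0,0]]
  ],
  "grip": 0
}}

```text
clock: 58.2
position: [538.6, -56.1, 19.7]
ee_rot: [-0.013, 1.0, 0.0, 0.001]
contact_force: [-1.8, 2.0, 5.7]
gripper_width: 20.8
grasp_force: 61.1
```

{"fn": "arm_command", "kwargs": {
  "rows": [
    [[0,0,-0.08],[0,0,0]],
    [[0,0,-0.2],[0,0,0]],
    [[0,0,-0.36],[0,0,0]],
    [[0,0,-0.452],[0,0,0]],
    [[0,0,-0.452],[0,0,0]]
  ]
}}

```text
clock: 58.7
position: [539.8, -56.3, 135.3]
ee_rot: [-0.013, 1.0, 0.0, 0.004]
contact_force: [1.0, 0.1, -0.7]
gripper_width: 20.5
grasp_force: 60.3
```

{"fn": "arm_command", "kwargs": {
  "rows": [
    [[0.004,0.167,0],[0,0,0.008]],
    [[0.009,0.334,0],[0,0,0.016]],
    [[0.013,0.5,0],[0,0,0.024]],
    [[0.018,0.668,0],[0,0,0.032]],
    [[0.022,0.835,0],[0,0,0.039]]
  ]
}}

```text
clock: 59.2
position: [525.8, 153.3, 130.2]
ee_rot: [0.05, 0.999, -0.0, -0.001]
contact_force: [0.8, 0.2, 0.2]
gripper_width: 20.3
grasp_force: 60.4
```

{"fn": "arm_command", "kwargs": {
  "rows": [
    [[0.023,0.165,0],[0,0,0.007]],
    [[0.045,0.33,0],[0,0,0.014]],
    [[0.068,0.496,0],[0,0,0.021]],
    [[0.09,0.66,0],[0,0,0.028]],
    [[0.113,0.827,0],[0,0,0.035]]
  ]
}}

```text
clock: 59.7
position: [517.9, 361.6, 129.9]
ee_rot: [0.104, 0.995, -0.001, -0.001]
contact_force: [0.7, -0.5, -0.9]
gripper_width: 20.5
grasp_force: 60.4
```

{"fn": "arm_command", "kwargs": {
  "rows": [
    [[0,0,0],[0,0,0]],
    [[0,0,0],[0,0,0]],
    [[0,0,0],[0,0,0]]
  ]
}}

```text
clock: 60.0
position: [518.4, 359.4, 130.3]
ee_rot: [0.104, 0.995, -0.001, -0.001]
contact_force: [-0.5, -0.0, -0.6]
gripper_width: 20.2
grasp_force: 60.3
```

```bash
python3 -c "
from h import *
st();plan([519.8,362,64.5],-.203)"
```

```text
t 60.0 p [518.4 359.4 130.3] x [-0.978  0.207  0.001] y [ 0.207  0.978 -0.002] z [-0.002 -0.002 -1.   ] F [-0.5 -0.  -0.6] w 20.2 gf 60.3 j6 [ 0.86  0.48 -0.11 -0.   -0.98 -2.64]
shift [-0.004  0.012  0.263] turn [-0.001 -0.    -0.002] | psi0 -0.208
```

{"fn": "arm_command", "kwargs": {
  "rows": [
    [[-0.004,0.008,0.1],[0,0,0]],
    [[-0.004,0.008,0.19],[0,0,0]],
    [[-0.004,0.008,0.24],[0,0,0]],
    [[-0.004,0.008,0.26],[0,0,0]],
    [[-0.004,0.008,0.265],[0,0,0]]
  ]
}}

```text
clock: 60.5
position: [520.5, 361.7, 64.9]
ee_rot: [0.104, 0.995, -0.0, -0.0]
contact_force: [0.0, 0.8, -0.8]
gripper_width: 20.7
grasp_force: 60.3
```

{"fn": "arm_command", "kwargs": {
  "rows": [
    [[0,0,0.004],[0,0,0]],
    [[0,0,0.006],[0,0,0]],
    [[0,0,0.006],[0,0,0]]
  ]
}}

```text
clock: 60.8
position: [520.5, 362.7, 64.3]
ee_rot: [0.104, 0.995, 0.001, 0.0]
contact_force: [-0.7, -0.3, -0.1]
gripper_width: 20.1
grasp_force: 60.3
```

{"fn": "arm_command", "kwargs": {
  "rows": [
    [[0,0,0],[0,0,0]],
    [[0,0,0],[0,0,0]],
    [[0,0,0],[0,0,0]]
  ],
  "grip": 0.4
}}

```text
clock: 61.1
position: [520.3, 362.5, 63.8]
ee_rot: [0.104, 0.995, 0.0, 0.0]
contact_force: [-0.0, -0.1, 0.3]
gripper_width: 34.2
grasp_force: 0.0
```

{"fn": "arm_command", "kwargs": {
  "rows": [
    [[0,0,-0.1],[0,0,0]],
    [[0,0,-0.25],[0,0,0]],
    [[0,0,-0.45],[0,0,0]],
    [[0,0,-0.6],[0,0,0]],
    [[0,0,-0.75],[0,0,0]]
  ]
}}

```text
clock: 61.6
position: [520.2, 362.3, 253.3]
ee_rot: [0.104, 0.995, 0.001, 0.0]
contact_force: [0.5, 0.1, -0.9]
gripper_width: 34.3
grasp_force: 0.0
```

{"fn": "arm_command", "kwargs": {
  "rows": [
    [[0.3,-0.2,0],[0,0,0]],
    [[0.5,-0.4,0],[0,0,0]],
    [[0.5,-0.5,0],[0,0,0]],
    [[0.5,-0.5,0],[0,0,0]],
    [[0.5,-0.5,0],[0,0,0]]
  ]
}}

```text
clock: 62.1
position: [369.7, 263.3, 251.9]
ee_rot: [0.103, 0.995, 0.001, -0.0]
contact_force: [0.6, 0.5, 0.3]
gripper_width: 34.0
grasp_force: 0.0
```

```bash
st=1; cat > fin.py <<'E'
from h import *
import pickle
st()
out=[]
for cam in ['top','side']:
    ci=arm.camera_info(cam);im,d=arm.get_image(cam);C=cloud(ci,d);cv2.imwrite(f'pics/fin_{cam}.png',im)
    hsv=cv2.cvtColor(im,cv2.COLOR_BGR2HSV);H,S,V=[hsv[...,i].astype(int) for i in range(3)]
    m=(C[...,0]>340)&(C[...,0]<640)&(C[...,1]>-470)&(C[...,1]<-310)&(C[...,2]>6)&(C[...,2]<40);P=C[m];print(cam,'wrench pts',len(P),P.min(0).round(),P.max(0).round()) if m.any() else None
    b=C[m&(H>100)&(H<130)&(S>120)]
    if len(b)>5:c,v=fitline(b[:,:2]);print('blue',c,np.arctan2(v[1],v[0]))
    t=(abs(C[...,0]-527)<90)&(abs(C[...,1]-397)<90)&(C[...,2]>65)&(C[...,2]<90)&(H<20)&(S>90);Q=C[t]
    q=(Q[:,:2]-[527.1,397.3])@np.array([[np.cos(-.203),-np.sin(-.203)],[np.sin(-.203),np.cos(-.203)]])
    for sg in (1,-1):
        k=q[:,1]*sg>0
        if k.any():print('top bar',sg,q[k].min(0).round(),q[k].max(0).round(),'z',np.median(Q[k,2]).round(1))
    o=[world2pix(cam,[x,y,40],ci) for x in (430,630) for y in (300,500)];lo=np.min(o,0).astype(int).clip(0);hi=np.max(o,0).astype(int)
    cr=im[lo[1]:hi[1],lo[0]:hi[0]];out.append(cv2.resize(cr,(400,400*cr.shape[0]//cr.shape[1]),interpolation=cv2.INTER_CUBIC))
h=max(o.shape[0] for o in out);cv2.imwrite('pics/fin.png',np.hstack([cv2.copyMakeBorder(o,0,h-o.shape[0],0,0,cv2.BORDER_CONSTANT) for o in out])[:600])
E
python3 fin.py; python3 r.py
```

```text
t 62.1 p [369.7 263.3 251.9] x [-0.979  0.205  0.   ] y [0.205 0.979 0.001] z [-0.     0.001 -1.   ] F [0.6 0.5 0.3] w 34.0 gf 0.0 j6 [ 0.98  0.07 -0.35 -0.   -1.14 -2.76]
top wrench pts 1089 [ 341. -470.    6.] [ 638. -311.   30.]
blue [ 418.99746196 -391.69845432] 0.044104318511228965
top bar 1 [-48.  24.] [58. 48.] z 78.3
top bar -1 [-60. -49.] [ 58. -24.] z 78.4
side wrench pts 306 [ 344. -422.    6.] [ 600. -337.   25.]
blue [ 385.97494747 -385.88619358] 1.469047834672591
top bar 1 [-62.  25.] [59. 49.] z 77.4
top bar -1 [-62. -47.] [ 58. -23.] z 77.4
t 62.2 p [372.2 265.9 251.9] x [-0.979  0.206 -0.001] y [0.206 0.979 0.002] z [ 0.002  0.002 -1.   ] F [ 0.3 -0.4 -0.6] w 34.0 gf 0.0 j6 [ 0.98  0.08 -0.35  0.   -1.14 -2.76]
[ 0.02151662 -0.01812048  0.08329074]
-80 [613.  640.5]
-40 [610.4 638.9]
0 [611.1 638.9]
40 [610.3 636.9]
80 [609.6 636.6]
120 [608.6 636.1]
160 [608.1 635.6]
```

View pics/fin.png

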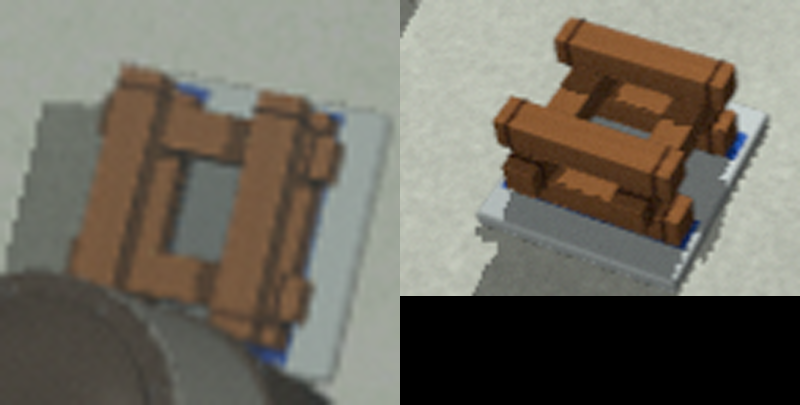

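```bash
python3 -c "
from h import *
print(arm.job_done())"
```

```text
the job is handed in; nothing more can be done
None
```

I handed the job in at about 62 s of robot time. The hex is turned to its stop, all six bars are stacked in three layers on the white pad, and the wrench is back on its mat with its jaws the same way; the hand-in gave no verdict.

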